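Clear and prop open a test kiln's lid

ROBOT

A 6-joint arm with a two-finger parallel gripper is mounted at the origin on the work surface. World frame = base frame: x ahead of the robot, y to its left, z up, the work surface at z = 0. Lengths are in m, angles in degrees, forces in N, time in s.
With the tool pointing down it reaches from about 0.3 to 0.75 m from the base axis. Payload 8.5 kg.
Tool frame: the origin (TCP) lies midway between the tips of the shut fingers; the grasp point (between the pads) lies 19 mm behind it (env.hold_point_z is the distance from the TCP to the grasp point, in m); z points along the fingers, y is the line along which they close (so a half turn about z gives the same grasp; the last joint's range is limited). The gripper opens to 85 mm and grips with 20 to 120 N. Pads are 22 mm wide; open, the fingers measure 114 mm over their backs; the gripper's body (76 mm by 85 mm) begins 54 mm behind the grasp point. The pads swing forward as they close: fully open they stand 13 mm farther back than shut.
Start: joints at [52.122, 21.807, 74.336, -0, 83.858, -12.336], TCP at [0.237, 0.496, 0.211] pointing down, gripper open.
Joint ranges: [-178.18, 178.18], [-50.72, 133.34], [12.68, 142.11], [-81.47, 261.47], [9.98, 163.14], [-165.26, 165.26]. Speed limits (degrees/s): [136.94, 136.94, 180, 180, 180, 180].

INTERFACE

Orientations are given as a 3x3 rotation matrix whose columns are the frame's x, y, z axes.
In Python, from rig import observe, get_image, camera_info, env gives the robot as it stands.
- The arm moves only by the tool drive_tool, never from a script. Its arguments are lists of equal length, an entry for each row: "offset": the shift along the tool's x, y, z in units of 40 mm (1.0 is 40 mm), a list of three; "turn": the turn, a rotation vector about the tool's x, y, z in units of 6 degrees (1.0 is 6 degrees), a list of three; "hand": the opening, from 0 (shut) to 1 (fully open). A call has exactly 10 rows; each row shifts and turns the commanded pose from where the row before left it, along the tool's axes as they then stand; what a row does not reach is not made up. A row lasts 1/8 s, in which the tool goes at most 62.5 mm and 10.7 degrees, less where a joint would pass 70% of its speed; a pose out of reach is approached as far as the arm can. A call is refused whole if a number of a shift passes 1 or a number of a turn 1, either way. A call with a gripper value outside its range is refused whole. The fingers move at their own pace and stop on an object; "newtons" is the grip in N (left out, the last holds). Time passes only in rows, so rows that do not move let the fingers close, or fill a call up. It gives the time, the measured TCP pose, the force, the opening and the grip force at its end, in the units of the state.
- observe(): the state, without advancing time (a new reading comes with each control period).
- get_image(name): name is "scene" or "side" or "wrist"; returns the picture (384x512x3 uint8, blue, green, red); there is no depth.
- camera_info(name): a dict with "fx", "fy", "cx", "cy" (pixels), "world_to_cam" (4x4, takes a point from world to camera coordinates). Camera axes: x right, y down, z forward; pixel columns grow to the right and rows downward; lengths in m; the calibration is good to about 2 mm. A picture is of the moment at which its call begins: read the wrist's pose just before it. camera_info takes no time and is no camera call; for the wrist camera it gives the pose at the moment of the call.
- env.close_job(): hands the job in; it is judged then, once.
The state is a dict: "time_s": time; "q": joint angles; "qvel": joint speeds; "joint_efforts": joint torques, N m; "position": TCP position; "tool_rot": TCP orientation; "ft_force": force on the tool from outside, world axes, zero at the start; "wrist_torque": the same for the moment, N m; "grip_width": finger opening in m; "gripper_force": force on a finger pad.
Only numpy, scipy, OpenCV 4.12 (cv2) and the standard library are available. Lean on these libraries where they do the work, as an engineer would, in place of code of your own. Each camera call takes 0.05 s, during which the arm holds its last target. There are 200 camera calls.

TASK

Get the little test kiln ready for loading: first take the plaster mould off its lid and set it down flat on the clear part of the ware board. Then raise the lid, swing the orange-sleeved prop rod up to its stop, and gently lower the lid until the rod's end is fully home in the brass socket and the rod carries the lid. Leave the other moulds and pots alone.

Things in the scene. Friction and masses are not known exactly. Their poses are not given: they have to be found in the camera images.
- kiln: Low top-loading test kiln fixed on the table: green steel case 240 mm deep (its x), 280 mm wide (its y), rim 130 mm high, lid on top. Origin: centre of its underside; z up; its front (-x, towards the robot) has a control panel 20 mm deep, up to 93 mm high. The prop rod lies along its left side (+y); that side's outer face is at y = 143 mm.
- lid_hinge (a point): Middle of the lid's hinge line, at the kiln's back top edge: kiln x = +120, y = 0, z = 130 mm. The line runs along the kiln's y; the lid's underside lies in the plane through it.
- rod_pivot (a point): Pivot of the prop rod, on the rod's centreline: kiln x = -85, y = 170, z = 85 mm, on a bracket 34 mm square that fills the space to the kiln's side. The rod swings in the upright plane y = 170 mm of the kiln, its sleeve 19 mm clear of the side.
- lid (a joint): Opening angle of the lid, rad: 0 shut, 0.85 at its stop, about 0.52 resting on the rod. Steel slab 240 x 286 x 45 mm, 1 kg, spring-balanced on stiff hinges: it stays at any angle it is left at and takes 1 to 4 N at the handle to move up or down. Its socket clears the upright rod's end only above about 0.70.
- lid_handle (a point): Middle of the lid's handle: dark wooden round bar 14 mm thick, 120 mm long, parallel to the kiln's y, 40 mm out from the lid's front edge on a post at each end. 280 mm from the hinge line and, with the lid shut, 22 mm above it (kiln x = -160, y = 0, z = 152 mm); moves with the lid.
- rod (a joint): Angle of the prop rod, rad: 0 = level, free end towards the kiln's back (+x), lying on a steel peg 135 mm from the pivot; grows as the free end swings up; 1.13 at its stop, which stands it under the socket (1.11 seated). Steel rod 10 mm thick, orange sleeve 16 mm thick from 45 to 125 mm from the pivot. Stiff pivot (0.2 N m, about 3 N at the sleeve): it stays where it is left.
- rod_tip (a point): Rounded free end of the prop rod, 151 mm from its pivot. Its x axis points along the rod, away from the pivot.
- socket_seat (a point): Middle of the inner roof of the brass socket cup on the lid's left side, where the rod's end bears: 165 mm from the hinge line, 10 mm above the plane of the lid's underside, in the rod's plane. Cup 16 mm along x, 18 mm wide, 14 mm deep, open downward, flared lips reaching 9 mm further down, 19 mm before and behind. Axes as the lid's: x to the hinge, z out of its top.
- mould: The plaster mould that lies on the shut lid (top of the lid 175 mm above the table): pale block 120 (x) x 60 (y) x 60 (z) mm, 0.3 to 0.55 kg. Origin: centre of its underside.
- mould_centre (a point): Centre of that mould, 30 mm above its underside; x along its 120 mm length.
- board: Plywood ware board fixed on the table on the robot's right: 300 (x) x 140 (y) x 18 (z) mm, origin in the middle of its underside. Another mould stands on its far end (+x); the near part, from x = -150 to +30 mm, is clear.
- block_mould: Bystander: plaster block mould on the far end of the ware board, 70 (x) x 80 (y) x 85 (z) mm; origin: centre of its underside.
- half_mould: Bystander: low half mould 130 (x) x 90 (y) x 45 (z) mm on the table off the kiln's left side, near the rod; origin: centre of its underside.
- cone_mould: Bystander: grey tapered round plaster mould, 124 mm across at the foot, 150 mm high, standing at the left, beyond the half mould; origin: centre of its underside.
- bowl: Bystander: terracotta bowl, 90 mm across, 55 mm high, in front of the kiln, below or beside the lid handle; origin: centre of its underside.
- jar: Bystander: capped glaze jar, 72 mm across, 100 mm high, at the back right or the far left; origin: centre of its underside.
- jug: Bystander: blue handled jug, 90 mm across, 140 mm high, at the far left or the back right; origin: centre of its underside.

How it is judged:
By the outcome, as a careful person would: the job done as asked, in the order asked, and still so for the second after the job is handed in, with the robot touching nothing.
It also fails if it takes over 72 s, if anything falls off the work surface, if the arm or the gripper's body presses on something with over 40 N, if the wrist force passes 120 N, or if a joint passes its speed limit or range.

## Working session

There is one attempt and no reset: what is moved stays moved. The work goes in short steps, Python scripts to look and compute and a tool call to move; the robot and the scene stay as the last step left them, time stands still between calls to the robot, and variables do not carry over. Pictures are saved under pics/ and viewed, at most 10 in all, crops included, and the job is handed in when it is done.

Besides the shell and the picture viewer there is one more tool, called after "Call:" by a JSON object that holds its "api" and its "payload". drive_tool: Moves the arm, as the interface text tells. Its arguments: {"type":"object","properties":{"offset":{"type":"array"},"turn":{"type":"array"},"hand":{"type":"array"},"newtons":{"type":"number"}},"required":["offset","turn","hand"]}

```bash
ls; mkdir -p pics; python3 - <<'E'
from rig import observe,get_image,camera_info,env
import cv2
for n in("scene","side"):
    cv2.imwrite(f"pics/{n}0.png",get_image(n)); c=camera_info(n); print(n,c)
print(observe()['time_s'],observe()['tool_rot'],env.hold_point_z)
E
```

```text
pics
scene {'fx': 386.18338316950593, 'fy': 386.18338316950593, 'cx': 251.66043730785256, 'cy': 187.48373712590072, 'world_to_cam': array([[ 0.838262  ,  0.54517904,  0.00983052, -0.5370147 ],
       [ 0.44699231, -0.67674258, -0.58499346, -0.11294576],
       [-0.31227344,  0.49477196, -0.81097843,  1.66583117],
       [ 0.        ,  0.        ,  0.        ,  1.        ]])}
side {'fx': 468.3886444606989, 'fy': 468.3886444606989, 'cx': 261.6216017906579, 'cy': 187.91178481817124, 'world_to_cam': array([[ 9.19364900e-01, -3.93403681e-01, -1.31300343e-03,
        -4.74643080e-01],
       [-1.94343789e-01, -4.51264894e-01, -8.70971003e-01,
         2.76563775e-01],
       [ 3.42050686e-01,  8.00995343e-01, -4.91332666e-01,
         1.32909755e+00],
       [ 0.00000000e+00,  0.00000000e+00,  0.00000000e+00,
         1.00000000e+00]])}
0.1 [[-9.02261491e-01  4.31188455e-01 -8.47065348e-04]
 [ 4.31189176e-01  9.02260927e-01 -1.05570562e-03]
 [ 3.09065892e-04 -1.31776793e-03 -9.99999084e-01]] 0.0187
```

View pics/scene0.png

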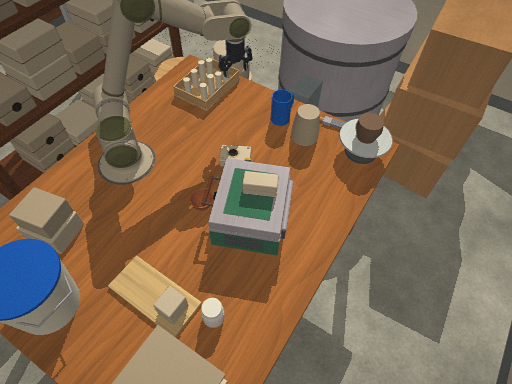

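View pics/side0.png

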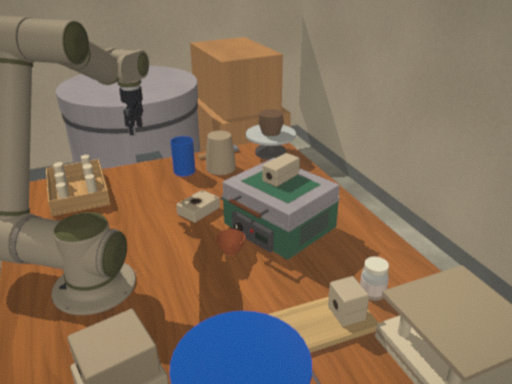

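The scene shows the kiln around (250,205) with the mould on its lid at (260,183), and the board at (155,292). The side view shows the handle near (245,203). I'll enlarge both.

```bash
python3 - <<'E'
import cv2,numpy as np
a=cv2.imread("pics/scene0.png");b=cv2.imread("pics/side0.png")
A=cv2.resize(a[145:255,190:300],(400,400),interpolation=cv2.INTER_CUBIC)
B=cv2.resize(a[250:345,95:235],(400,271),interpolation=cv2.INTER_CUBIC)
C=cv2.resize(b[145:265,215:345],(400,369),interpolation=cv2.INTER_CUBIC)
o=np.zeros((600,800,3),np.uint8);o[:400,:400]=A;o[:369,400:]=C
o[400:600,:295]=cv2.resize(B,(295,200));cv2.imwrite("pics/m1.png",o)
E
```

```text
(no output)
```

View pics/m1.png

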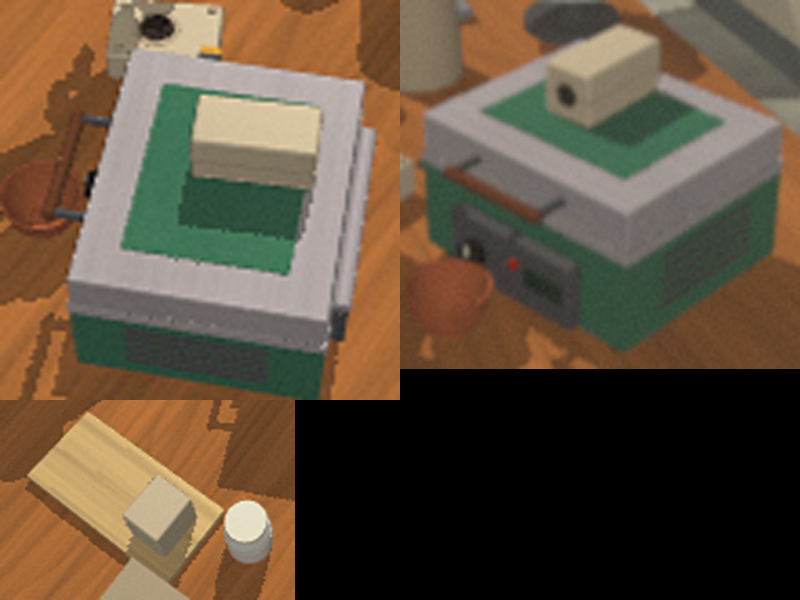

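Crop readings: the lid top corners, mould top corners and board corners are all clear, and the orange sleeve end shows at crop (210,52). Casting rays onto the known heights.

```bash
cat > h.py <<'E'
import numpy as np
from rig import observe,get_image,camera_info,env
def cast(n,uv,z,ci=None):
    c=ci or camera_info(n);T=c['world_to_cam'];R=T[:3,:3];o=-R.T@T[:3,3]
    out=[]
    for u,v in uv:
        d=R.T@np.array([(u-c['cx'])/c['fx'],(v-c['cy'])/c['fy'],1]);out.append(o+d*(z-o[2])/d[2])
    return np.array(out)
def proj(n,P,ci=None):
    c=ci or camera_info(n);T=c['world_to_cam'];p=np.atleast_2d(P)@T[:3,:3].T+T[:3,3]
    return np.c_[c['cx']+c['fx']*p[:,0]/p[:,2],c['cy']+c['fy']*p[:,1]/p[:,2]]
E
python3 - <<'E'
from h import *
np.set_printoptions(precision=4,suppress=True)
s=lambda L:[(190+x/3.636-.5,145+y/3.636-.5) for x,y in L]
d=lambda L:[(215+(x-400)/3.077-.5,145+y/3.077-.5) for x,y in L]
def rep(name,P,i,j):
    v=P[j]-P[i];print(name,P[:,:2].tolist(),'mean',P[:,:2].mean(0),'edges',[round(float(np.linalg.norm(P[k]-P[k-1])),3) for k in range(len(P))],'ang',np.degrees(np.arctan2(v[1],v[0])))
rep('lid scene',cast('scene',s([(133,52),(364,83),(328,322),(70,282)]),.175),0,1)
rep('lid side',cast('side',d([(426,112),(590,30),(780,125),(627,210)]),.175),0,1)
rep('mould',cast('scene',s([(200,95),(322,107),(316,163),(192,145)]),.235),0,1)
rep('mould side',cast('side',d([(547,70),(625,27),(660,45),(583,90)]),.235),0,1)
b=[(95+x/2.107-.5,250+(y-400)/2.107-.5) for x,y in [(88,412),(222,515),(172,580),(28,475)]]
rep('board',cast('scene',b,.018),0,1)
rep('handle',cast('scene',s([(80,118),(50,215)]),.152),1,0)
rep('handle side',cast('side',d([(447,173),(540,215)]),.152),1,0)
E
```

```text
lid scene [[0.4387118131580281, 0.1309209917130727], [0.6585581082497318, 0.22714986488825595], [0.7689193873524007, -0.031456641956224884], [0.5494699602878721, -0.12590316895306375]] mean [0.6039 0.0502] edges [0.28, 0.24, 0.281, 0.239] ang 23.639465397111376
lid side [[0.4396490488879716, 0.13559731040058898], [0.6799906634698957, 0.24904166810764594], [0.7637622648331174, -0.03434467513772854], [0.5486464328770039, -0.11817979825748237]] mean [0.608 0.058] edges [0.276, 0.266, 0.296, 0.231] ang 25.267917917184796
mould [[0.5543685320542266, 0.08275226736675378], [0.6592262999613938, 0.13468513378333136], [0.6881046744658137, 0.07529645292689147], [0.5810244808730651, 0.02927613279493324]] mean [0.6207 0.0805] edges [0.06, 0.117, 0.066, 0.117] ang 26.347816330521702
mould side [[0.5469739761793616, 0.06581839343057139], [0.6636621962073188, 0.12611549887548845], [0.6779263250123617, 0.07207419195002052], [0.5623345000385787, 0.011969624411425128]] mean [0.6127 0.069 ] edges [0.056, 0.131, 0.056, 0.13] ang 27.32706600384629
board [[0.3484797087370928, -0.3119177721156086], [0.6480996173681316, -0.32829911912368415], [0.6457256520265253, -0.4485641630519321], [0.34467037837502523, -0.4484555168088887]] mean [ 0.4967 -0.3843] edges [0.137, 0.3, 0.12, 0.301] ang -3.129459971198407
handle [[0.43230606713752695, 0.044861374102558194], [0.4785223367211099, -0.06627029623525194]] mean [ 0.4554 -0.0107] edges [0.12, 0.12] ang 112.58093506188109
handle side [[0.4301644043148953, 0.047001263027344864], [0.48516140737597646, -0.06113585193283755]] mean [ 0.4577 -0.0071] edges [0.121, 0.121] ang 116.95724302053897
```

```bash
cat >> h.py <<'E'
from scipy.spatial.transform import Rotation as Ro
yaw=np.radians(23.4);C=np.array([.604,.0505,0]);KR=Ro.from_euler('z',yaw).as_matrix()
K=lambda x,y,z:C+KR@np.array([x,y,z])   # kiln -> world, m
def down(xang):
    a=np.radians(xang);x=np.array([np.cos(a),np.sin(a),0]);z=np.array([0,0,-1.]);return np.c_[x,np.cross(z,x),z]
def plan(wps,start=None):
    """wps: (p,R,rows); prints rows offset/turn in units, grouped by 10"""
    s=observe();p,R=start or (np.array(s['position']),np.array(s['tool_rot']))
    O=[];T=[];p0=p.copy();R0=R.copy()
    for q,Q,n in wps:
        q=np.array(q);w=Ro.from_matrix(R0.T@Q).as_rotvec();a=p0.copy()
        A=R0.copy()
        for k in range(1,n+1):
            # command tracking with rounding fed back
            o=np.round(R.T@(a+(q-a)*k/n-p)/.04,2);Rt=A@Ro.from_rotvec(w*k/n).as_matrix()
            t=np.round(np.degrees(Ro.from_matrix(R.T@Rt).as_rotvec())/6,2)
            p=p+R@o*.04;R=R@Ro.from_rotvec(np.radians(t*6)).as_matrix()
            O.append(o.tolist());T.append(t.tolist())
        p0,R0=q,Q
    print('max',np.abs(O).max(),np.abs(T).max(),'rows',len(O))
    for i in range(0,len(O),10):print('O',str(O[i:i+10]).replace(' ','').replace('-0.0,','0,').replace('-0.0]','0]'));print('T',str(T[i:i+10]).replace(' ','').replace('-0.0,','0,').replace('-0.0]','0]'))
def st():
    s=observe();print(round(s['time_s'],2),np.round(s['position'],4),'rot',np.round(s['tool_rot'],3).tolist(),'F',np.round(s['ft_force'],1),'w',round(s['grip_width'],4),'gf',s['gripper_force'],'q',np.round(s['q'],0))
E
python3 -c "
from h import *
plan([((.24,.49,.28),down(154.5),2),((.62,.079,.36),down(205),18)])"
```

```text
max 0.88 0.47 rows 20
O [[-0.07,-0.05,-0.87],[-0.06,-0.05,-0.88],[-0.72,-0.29,-0.11],[-0.71,-0.33,-0.11],[-0.69,-0.35,-0.11],[-0.67,-0.39,-0.11],[-0.66,-0.43,-0.11],[-0.63,-0.45,-0.11],[-0.61,-0.49,-0.12],[-0.58,-0.51,-0.11]]
T [[-0.01,0,0],[0,0,-0.01],[0,0,-0.46],[0,0,-0.47],[0,0,-0.47],[0,0,-0.47],[0,0,-0.47],[0,0,-0.46],[0,0,-0.47],[0,0,-0.47]]
O [[-0.56,-0.54,-0.11],[-0.53,-0.57,-0.11],[-0.5,-0.59,-0.11],[-0.47,-0.62,-0.11],[-0.44,-0.64,-0.11],[-0.41,-0.66,-0.11],[-0.38,-0.68,-0.12],[-0.34,-0.7,-0.11],[-0.31,-0.71,-0.11],[-0.27,-0.73,-0.11]]
T [[0,0,-0.47],[0,0,-0.46],[0,0,-0.47],[0,0,-0.47],[0,0,-0.47],[0,0,-0.46],[0,0,-0.47],[0.0,0,-0.47],[0.0,0,-0.47],[0.0,0,-0.46]]
```

Call:
{"api": "drive_tool", "payload": {"offset": [[-0.07, -0.05, -0.87], [-0.06, -0.05, -0.88], [-0.72, -0.29, -0.11], [-0.71, -0.33, -0.11], [-0.69, -0.35, -0.11], [-0.67, -0.39, -0.11], [-0.66, -0.43, -0.11], [-0.63, -0.45, -0.11], [-0.61, -0.49, -0.12], [-0.58, -0.51, -0.11]], "turn": [[0, 0, 0], [0, 0, 0], [0, 0, -0.46], [0, 0, -0.47], [0, 0, -0.47], [0, 0, -0.47], [0, 0, -0.47], [0, 0, -0.46], [0, 0, -0.47], [0, 0, -0.47]], "hand": [1, 1, 1, 1, 1, 1, 1, 1, 1, 1]}}

```text
time_s: 1.35
position: [0.4094, 0.3065, 0.3162]
tool_rot: [[-0.999, 0.052, -0.001], [0.052, 0.999, -0.0], [0.001, -0.0, -1.0]]
ft_force: [0.4, 0.5, 0.3]
grip_width: 0.0855
gripper_force: 0.0
```

Call:
{"api": "drive_tool", "payload": {"offset": [[-0.56, -0.54, -0.11], [-0.53, -0.57, -0.11], [-0.5, -0.59, -0.11], [-0.47, -0.62, -0.11], [-0.44, -0.64, -0.11], [-0.41, -0.66, -0.11], [-0.38, -0.68, -0.12], [-0.34, -0.7, -0.11], [-0.31, -0.71, -0.11], [-0.27, -0.73, -0.11]], "turn": [[0, 0, -0.47], [0, 0, -0.46], [0, 0, -0.47], [0, 0, -0.47], [0, 0, -0.47], [0, 0, -0.46], [0, 0, -0.47], [0, 0, -0.47], [0, 0, -0.47], [0, 0, -0.46]], "hand": [1, 1, 1, 1, 1, 1, 1, 1, 1, 1]}}

```text
time_s: 2.6
position: [0.6202, 0.078, 0.3604]
tool_rot: [[-0.906, -0.423, -0.001], [-0.423, 0.906, 0.0], [0.001, 0.0, -1.0]]
ft_force: [0.4, -0.2, 0.4]
grip_width: 0.0851
gripper_force: 0.0
```

```bash
python3 - <<'E'
from h import *
import cv2
st();ci=camera_info('wrist');im=get_image('wrist');cv2.imwrite('pics/w1.png',im)
import pickle;pickle.dump(ci,open('w1.pkl','wb'))
T=ci['world_to_cam'];print('cam',-T[:3,:3].T@T[:3,3])
m=np.array([K(x,y,.175) for x,y in[(-.12,-.143),(.12,-.143),(.12,.143),(-.12,.143)]]);print('lid corners expected',proj('wrist',m,ci).round())
print('handle',proj('wrist',[K(-.16,-.06,.152),K(-.16,.06,.152)],ci).round())
E
```

```text
2.6 [0.6202 0.078  0.3604] rot [[-0.906, -0.423, -0.001], [-0.423, 0.906, 0.0], [0.001, 0.0, -1.0]] F [ 0.4 -0.2  0.4] w 0.0851 gf 0.0 q [  -4.   28.   41.    0.  112. -119.]
cam [0.56016681 0.04978541 0.52222054]
lid corners expected [[ 87.   5.]
 [110. 240.]
 [361. 246.]
 [390.  14.]]
handle [[179. -32.]
 [302. -28.]]
```

View pics/w1.png

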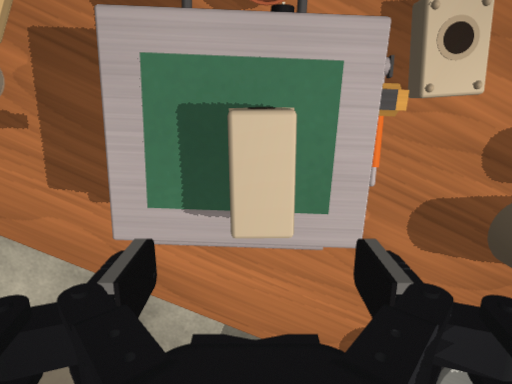

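The wrist view shows the mould top at (229..295, 110..237), lid corners at (98,6), (389,17), (363,247), (114,240), and the orange sleeve at (379,117)–(376,168).

```bash
python3 - <<'E'
from h import *
import cv2,pickle
np.set_printoptions(precision=4,suppress=True)
ci=pickle.load(open('w1.pkl','rb'));im=cv2.imread('pics/w1.png')
L=cast('w',[(98,6),(389,17),(363,247),(114,240)],.175,ci);print(L,L.mean(0),[np.degrees(np.arctan2(*(L[i]-L[j])[[1,0]])) for i,j in[(1,0),(2,1),(3,0),(2,3)]],[np.linalg.norm(L[i]-L[j]) for i,j in[(1,0),(2,1),(3,0),(2,3)]])
hsv=cv2.cvtColor(im,cv2.COLOR_BGR2HSV)
m=((im[...,2]>165)&(hsv[...,1]>40)&(hsv[...,1]<130)).astype(np.uint8);m[:95]=0;m[245:]=0;m[:,:215]=0;m[:,310:]=0
m=cv2.morphologyEx(m,cv2.MORPH_OPEN,np.ones((5,5)))
c=max(cv2.findContours(m,0,2)[0],key=cv2.contourArea);r=cv2.minAreaRect(c);b=cv2.boxPoints(r);print(r)
M=cast('w',b,.235,ci);print(M,M.mean(0),[np.linalg.norm(M[i]-M[i-1]) for i in range(4)],[np.degrees(np.arctan2(*(M[i]-M[i-1])[[1,0]])) for i in range(4)])
S=cast('w',[(379,117),(376,168)],.09,ci);print('sleeve kiln',(S-C)@KR)
E
```

```text
[[ 0.5472 -0.1188  0.175 ]
 [ 0.4396  0.1349  0.175 ]
 [ 0.6575  0.2315  0.175 ]
 [ 0.7687 -0.0286  0.175 ]] [0.6032 0.0548 0.175 ] [np.float64(112.99723827601584), np.float64(23.917186898575526), np.float64(22.161950348865563), np.float64(113.16079950873363)] [np.float64(0.27555404280273194), np.float64(0.23835892474753506), np.float64(0.23916111437144438), np.float64(0.2828686460715342)]
((263.0, 174.5), (127.0, 64.0), 90.0)
[[0.5787 0.0367 0.235 ]
 [0.556  0.0856 0.235 ]
 [0.6595 0.1378 0.235 ]
 [0.6847 0.0835 0.235 ]] [0.6197 0.0859 0.235 ] [np.float64(0.11582962622481588), np.float64(0.053981171515205144), np.float64(0.11589701180905244), np.float64(0.059863317992639664)] [np.float64(-156.13941536314434), np.float64(114.93988845876274), np.float64(26.7695287435324), np.float64(-65.08772319175142)]
sleeve kiln [[-0.0203  0.1763  0.09  ]
 [ 0.046   0.1806  0.09  ]]
```

```bash
sed -i 's/C=np.array(\[.604,.0505,0\])/C=np.array([.6035,.053,0])/; s/radians(23.4)/radians(23.2)/' h.py; python3 -c "
from h import *
plan([((.62,.083,.192),down(205),6)])"
```

```text
max 0.7 0.01 rows 6
O [[-0.01,0.03,0.7],[0,0.04,0.7],[-0.01,0.03,0.7],[-0.01,0.04,0.7],[0,0.03,0.69],[-0.01,0.03,0.7]]
T [[0,0,0],[0,0,0],[0,-0.01,0],[0,0.0,-0.01],[0,0,0.0],[0,0,0.0]]
```

Call:
{"api": "drive_tool", "payload": {"offset": [[-0.01, 0.04, 0.8], [0, 0.04, 0.8], [-0.01, 0.03, 0.8], [-0.01, 0.04, 0.8], [0, 0.03, 0.6], [-0.01, 0.03, 0.4], [0, 0, 0], [0, 0, 0], [0, 0, 0], [0, 0, 0]], "turn": [[0, 0, 0], [0, 0, 0], [0, 0, 0], [0, 0, 0], [0, 0, 0], [0, 0, 0], [0, 0, 0], [0, 0, 0], [0, 0, 0], [0, 0, 0]], "hand": [1, 1, 1, 1, 1, 1, 1, 0.3, 0.3, 0.3], "newtons": 45}}

```text
time_s: 3.9
position: [0.6181, 0.0868, 0.1941]
tool_rot: [[-0.907, -0.421, 0.003], [-0.421, 0.907, -0.001], [-0.002, -0.002, -1.0]]
ft_force: [0.1, -2.3, 5.7]
grip_width: 0.0591
gripper_force: 49.8
```

```bash
python3 -c "
from h import *
st()
plan([((.62,.083,.272),down(205),3),((.4366,-.382,.20),down(178),17)])
"
```

```text
3.9 [0.6181 0.0868 0.1941] rot [[-0.907, -0.421, 0.003], [-0.421, 0.907, -0.001], [-0.002, -0.002, -1.0]] F [ 0.1 -2.3  5.7] w 0.0591 gf 49.82466459274292 q [  -3.   30.   63.   -0.   86. -118.]
max 0.69 0.27 rows 20
O [[0,-0.04,-0.65],[0,-0.03,-0.65],[-0.01,-0.04,-0.65],[0.54,-0.5,0.11],[0.52,-0.52,0.1],[0.5,-0.54,0.11],[0.49,-0.55,0.1],[0.48,-0.56,0.11],[0.45,-0.57,0.11],[0.45,-0.59,0.1]]
T [[-0.01,0.01,-0.01],[0,0.0,0],[-0.01,0.01,-0.01],[0.0,0.0,0.27],[0.0,0.0,0.26],[0.0,0.0,0.27],[0.0,0.0,0.26],[0.0,0.0,0.27],[0.0,0,0.26],[0.0,0,0.27]]
O [[0.42,-0.6,0.11],[0.41,-0.61,0.1],[0.39,-0.62,0.11],[0.38,-0.64,0.1],[0.35,-0.64,0.11],[0.34,-0.65,0.1],[0.32,-0.66,0.11],[0.31,-0.67,0.11],[0.28,-0.68,0.1],[0.27,-0.69,0.11]]
T [[0.0,0,0.26],[0.0,0,0.27],[0.0,0,0.26],[0.0,0,0.27],[0.0,0,0.26],[0.0,0,0.27],[0.0,0,0.26],[0.0,0,0.26],[0.0,0,0.27],[0.0,0,0.26]]
```

Call:
{"api": "drive_tool", "payload": {"offset": [[0, -0.04, -0.65], [0, -0.03, -0.65], [-0.01, -0.04, -0.65], [0.54, -0.5, 0.1], [0.52, -0.52, 0.1], [0.5, -0.54, 0.11], [0.49, -0.55, 0.1], [0.48, -0.56, 0.11], [0.45, -0.57, 0.11], [0.45, -0.59, 0.1]], "turn": [[0, 0, 0], [0, 0, 0], [0, 0, 0], [0, 0, 0.27], [0, 0, 0.26], [0, 0, 0.27], [0, 0, 0.26], [0, 0, 0.27], [0, 0, 0.26], [0, 0, 0.27]], "hand": [0.3, 0.3, 0.3, 0.3, 0.3, 0.3, 0.3, 0.3, 0.3, 0.3]}}

```text
time_s: 5.15
position: [0.5428, -0.1086, 0.2408]
tool_rot: [[-0.972, -0.237, -0.001], [-0.237, 0.972, 0.001], [0.001, 0.001, -1.0]]
ft_force: [-0.1, -0.3, -2.9]
grip_width: 0.059
gripper_force: 50.3
```

Call:
{"api": "drive_tool", "payload": {"offset": [[0.42, -0.6, 0.11], [0.41, -0.61, 0.1], [0.39, -0.62, 0.11], [0.38, -0.64, 0.1], [0.35, -0.64, 0.11], [0.34, -0.65, 0.1], [0.32, -0.66, 0.11], [0.31, -0.67, 0.11], [0.28, -0.68, 0.1], [0.27, -0.69, 0.11]], "turn": [[0, 0, 0.26], [0, 0, 0.27], [0, 0, 0.26], [0, 0, 0.27], [0, 0, 0.26], [0, 0, 0.27], [0, 0, 0.26], [0, 0, 0.26], [0, 0, 0.27], [0, 0, 0.26]], "hand": [0.3, 0.3, 0.3, 0.3, 0.3, 0.3, 0.3, 0.3, 0.3, 0.3]}}

```text
time_s: 6.4
position: [0.4346, -0.382, 0.1984]
tool_rot: [[-0.999, 0.037, -0.001], [0.037, 0.999, 0.001], [0.001, 0.001, -1.0]]
ft_force: [0.7, -0.3, -3.1]
grip_width: 0.0586
gripper_force: 50.3
```

```bash
python3 - <<'E'
from h import *
import cv2
st();ci=camera_info('wrist');im=get_image('wrist')
print('board corners',proj('w',cast('scene',[(136.3,255.2),(199.9,304),(107.8,285.1)],.018),ci).round())
sc=get_image('scene')
o=np.zeros((384,800,3),np.uint8);o[:,:512]=im;o[:,512:]=cv2.resize(sc[240:350,90:172],(288,384));cv2.imwrite('pics/b1.png',o)
import pickle;pickle.dump(ci,open('b1.pkl','wb'))
E
```

```text
6.4 [ 0.4346 -0.382   0.1984] rot [[-0.999, 0.037, -0.001], [0.037, 0.999, 0.001], [0.001, 0.001, -1.0]] F [ 0.7 -0.3 -3.1] w 0.0586 gf 50.33289849758148 q [ -53.   25.   71.    0.   84. -141.]
board corners [[323.  74.]
 [306. 334.]
 [183.  75.]]
```

View pics/b1.png

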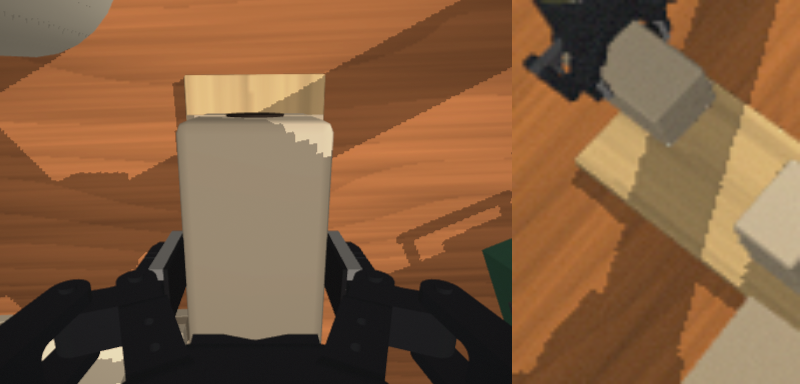

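The board's near corners at (186,76) and (324,75) match the prediction, and the mould is aligned over the board. Lowering.

Call:
{"api": "drive_tool", "payload": {"offset": [[0, 0, 0.8], [0, 0, 0.8], [0, 0, 0.8], [0, 0, 0.6], [0, 0, 0.4], [0, 0, 0.25], [0, 0, 0.15], [0, 0, 0.08], [0, 0, 0.06], [0, 0, 0]], "turn": [[0, 0, 0], [0, 0, 0], [0, 0, 0], [0, 0, 0], [0, 0, 0], [0, 0, 0], [0, 0, 0], [0, 0, 0], [0, 0, 0], [0, 0, 0]], "hand": [0.3, 0.3, 0.3, 0.3, 0.3, 0.3, 0.3, 0.3, 0.3, 0.3]}}

```text
time_s: 7.75
position: [0.4352, -0.3817, 0.0417]
tool_rot: [[-0.999, 0.036, 0.0], [0.036, 0.999, -0.0], [-0.0, -0.0, -1.0]]
ft_force: [0.5, 1.4, -3.7]
grip_width: 0.059
gripper_force: 50.3
```

Call:
{"api": "drive_tool", "payload": {"offset": [[0, 0, 0.05], [0, 0, 0.04], [0, 0, 0.03], [0, 0, 0], [0, 0, 0], [0, 0, 0], [0, 0, 0], [0, 0, 0], [0, 0, 0], [0, 0, 0]], "turn": [[0, 0, 0], [0, 0, 0], [0, 0, 0], [0, 0, 0], [0, 0, 0], [0, 0, 0], [0, 0, 0], [0, 0, 0], [0, 0, 0], [0, 0, 0]], "hand": [0.3, 0.3, 0.3, 0.3, 0.3, 0.3, 0.3, 0.3, 0.3, 0.3]}}

```text
time_s: 9.0
position: [0.4351, -0.3816, 0.0372]
tool_rot: [[-0.999, 0.036, 0.0], [0.036, 0.999, -0.0], [-0.0, -0.0, -1.0]]
ft_force: [-2.2, 1.7, 6.1]
grip_width: 0.0589
gripper_force: 51.5
```

Call:
{"api": "drive_tool", "payload": {"offset": [[0, 0, 0], [0, 0, 0], [0, 0, 0], [0, 0, -0.4], [0, 0, -0.7], [0, 0, -0.9], [0, 0, -0.9], [0, 0, -0.9], [0, 0, -0.9], [0, 0, -0.6]], "turn": [[0, 0, 0], [0, 0, 0], [0, 0, 0], [0, 0, 0], [0, 0, 0], [0, 0, 0], [0, 0, 0], [0, 0, 0], [0, 0, 0], [0, 0, 0]], "hand": [0.95, 0.95, 0.95, 0.95, 0.95, 0.95, 0.95, 0.95, 0.95, 0.95]}}

```text
time_s: 10.25
position: [0.4352, -0.3816, 0.2519]
tool_rot: [[-0.999, 0.036, 0.002], [0.036, 0.999, -0.003], [-0.002, -0.003, -1.0]]
ft_force: [-0.3, -0.1, -0.1]
grip_width: 0.0811
gripper_force: 0.0
```

```bash
cat >> h.py <<'E'
f,l,u=KR[:,0],KR[:,1],np.array([0,0,1.])
def pitchR(deg):
    a=np.radians(deg);z=f*np.cos(a)-u*np.sin(a);return np.c_[l,np.cross(z,l),z]
def handle(th): return K(.12-.28*np.cos(th)+.022*np.sin(th),0,.13+.28*np.sin(th)+.022*np.cos(th))
E
python3 -c "
from h import *
st();R=pitchR(45);H=handle(0);z=R[:,2];print(H)
plan([(H+z*(-.06)+u*.06,R,17),(H-.05*z,R,3)])
"
```

```text
10.25 [ 0.4352 -0.3816  0.2519] rot [[-0.999, 0.036, 0.002], [0.036, 0.999, -0.003], [-0.002, -0.003, -1.0]] F [-0.3 -0.1 -0.1] w 0.0811 gf 0.0 q [ -53.   23.   65.   -0.   91. -141.]
[ 0.45643835 -0.01003071  0.152     ]
max 0.52 0.61 rows 20
O [[0.05,0.52,-0.01],[0.07,0.52,0.02],[0.11,0.51,0.03],[0.15,0.5,0.05],[0.17,0.48,0.07],[0.21,0.48,0.08],[0.24,0.45,0.1],[0.27,0.43,0.1],[0.3,0.42,0.12],[0.33,0.38,0.12]]
T [[-0.39,-0.25,0.6],[-0.4,-0.24,0.6],[-0.39,-0.25,0.6],[-0.39,-0.25,0.6],[-0.39,-0.24,0.6],[-0.4,-0.25,0.61],[-0.39,-0.25,0.6],[-0.39,-0.24,0.6],[-0.4,-0.25,0.6],[-0.39,-0.25,0.6]]
O [[0.35,0.36,0.14],[0.38,0.33,0.13],[0.41,0.3,0.14],[0.42,0.27,0.14],[0.45,0.24,0.14],[0.46,0.2,0.14],[0.48,0.17,0.13],[0,-0.35,0.44],[0,-0.36,0.43],[0,-0.35,0.44]]
T [[-0.39,-0.25,0.6],[-0.4,-0.24,0.6],[-0.39,-0.25,0.6],[-0.39,-0.25,0.6],[-0.39,-0.24,0.6],[-0.4,-0.25,0.61],[-0.39,-0.25,0.6],[0.0,0.0,0],[0.0,0.0,0],[0.0,0.0,0]]
```

Call:
{"api": "drive_tool", "payload": {"offset": [[0.05, 0.52, 0], [0.07, 0.52, 0.02], [0.11, 0.51, 0.03], [0.15, 0.5, 0.05], [0.17, 0.48, 0.07], [0.21, 0.48, 0.08], [0.24, 0.45, 0.1], [0.27, 0.43, 0.1], [0.3, 0.42, 0.12], [0.33, 0.38, 0.12]], "turn": [[-0.39, -0.25, 0.6], [-0.4, -0.24, 0.6], [-0.39, -0.25, 0.6], [-0.39, -0.25, 0.6], [-0.39, -0.24, 0.6], [-0.4, -0.25, 0.61], [-0.39, -0.25, 0.6], [-0.39, -0.24, 0.6], [-0.4, -0.25, 0.6], [-0.39, -0.25, 0.6]], "hand": [0.36, 0.36, 0.36, 0.36, 0.36, 0.36, 0.36, 0.36, 0.36, 0.36]}}

```text
time_s: 11.5
position: [0.4245, -0.1722, 0.2516]
tool_rot: [[-0.756, 0.541, 0.367], [0.645, 0.712, 0.279], [-0.111, 0.448, -0.887]]
ft_force: [-0.2, 0.9, -0.2]
grip_width: 0.0308
gripper_force: 0.0
```

Call:
{"api": "drive_tool", "payload": {"offset": [[0.35, 0.36, 0.14], [0.38, 0.33, 0.13], [0.41, 0.3, 0.14], [0.42, 0.27, 0.14], [0.45, 0.24, 0.14], [0.46, 0.2, 0.14], [0.48, 0.17, 0.13], [0, -0.35, 0.44], [0, -0.36, 0.43], [0, -0.35, 0.44]], "turn": [[-0.39, -0.25, 0.6], [-0.4, -0.24, 0.6], [-0.39, -0.25, 0.6], [-0.39, -0.25, 0.6], [-0.39, -0.24, 0.6], [-0.4, -0.25, 0.61], [-0.39, -0.25, 0.6], [0, 0, 0], [0, 0, 0], [0, 0, 0]], "hand": [0.36, 0.36, 0.36, 0.36, 0.36, 0.36, 0.36, 0.36, 0.36, 0.36]}}

```text
time_s: 12.75
position: [0.424, -0.0237, 0.1853]
tool_rot: [[-0.394, 0.65, 0.65], [0.919, 0.278, 0.279], [0.0, 0.707, -0.707]]
ft_force: [0.7, -0.2, 0.1]
grip_width: 0.0305
gripper_force: 0.0
```

```bash
python3 - <<'E'
from h import *
import cv2
st();ci=camera_info('wrist');im=get_image('wrist');sc=get_image('scene');sd=get_image('side')
H=handle(0);print(proj('w',[H-.06*l,H,H+.06*l],ci).round(), proj('side',[H]).round(),np.array(observe()['tool_rot']).T@(H-np.array(observe()['position'])))
o=np.zeros((600,800,3),np.uint8);o[:384,:512]=im;o[:288,512:]=cv2.resize(sc[240:350,90:200],(288,288))
o[384:,:300]=cv2.resize(sd[130:274,160:360],(300,216));cv2.imwrite('pics/h1.png',o)
E
```

```text
12.75 [ 0.424  -0.0237  0.1853] rot [[-0.394, 0.65, 0.65], [0.919, 0.278, 0.279], [0.0, 0.707, -0.707]] F [ 0.7 -0.2  0.1] w 0.0305 gf 0.0 q [ -49.    1.  124.   56.   55. -106.]
[[258. 281.]
 [258. 201.]
 [258. 108.]] [[245. 208.]] [-0.00067729  0.00144806  0.04848227]
```

View pics/h1.png

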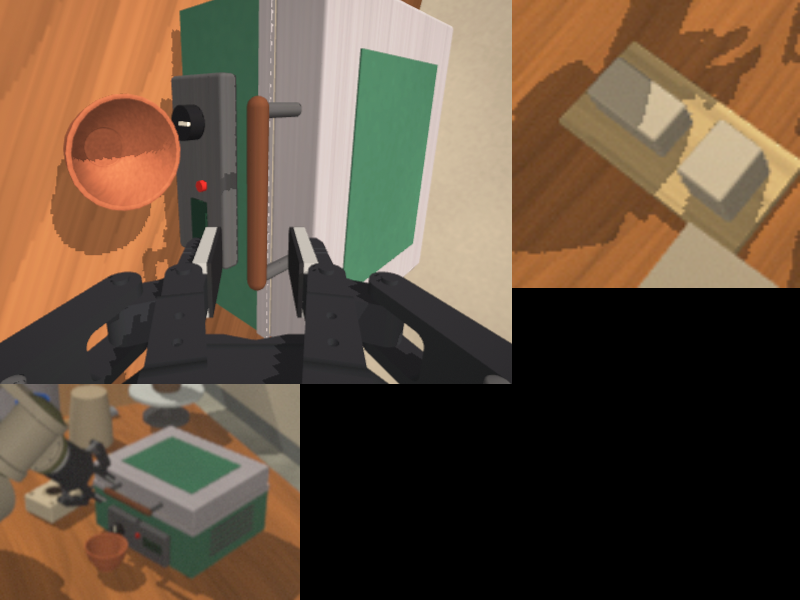

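The handle bar sits centred between the fingers (col 258, rows 100–288) and the mould lies flat on the board. Advancing 60 mm and gripping.

Call:
{"api": "drive_tool", "payload": {"offset": [[0, 0.02, 0.4], [0, 0.02, 0.4], [0, 0, 0.4], [0, 0, 0.3], [0, 0, 0], [0, 0, 0], [0, 0, 0], [0, 0, 0], [0, 0, 0], [0, 0, 0]], "turn": [[0, 0, 0], [0, 0, 0], [0, 0, 0], [0, 0, 0], [0, 0, 0], [0, 0, 0], [0, 0, 0], [0, 0, 0], [0, 0, 0], [0, 0, 0]], "hand": [0.36, 0.36, 0.36, 0.36, 0.36, 0.05, 0.05, 0.05, 0.05, 0.05], "newtons": 30}}

```text
time_s: 14.15
position: [0.4637, -0.0065, 0.1436]
tool_rot: [[-0.393, 0.652, 0.649], [0.919, 0.276, 0.28], [0.003, 0.707, -0.708]]
ft_force: [0.7, 1.3, 0.1]
grip_width: 0.0042
gripper_force: 0.0
```

```bash
python3 -c "
from h import *
st();s=observe();R=np.array(s['tool_rot']);p=np.array(s['position'])
print('bar in tool',R.T@(handle(0)-p))
plan([(p+handle(t)-handle(0),R,1) for t in np.linspace(0,.80,21)[1:]])
"
```

```text
14.15 [ 0.4637 -0.0065  0.1436] rot [[-0.393, 0.652, 0.649], [0.919, 0.276, 0.28], [0.003, 0.707, -0.708]] F [0.7 1.3 0.1] w 0.0042 gf 0.0 q [ -40.   10.  124.   66.   44. -112.]
bar in tool [-0.00037539  0.0002216  -0.01167781]
max 0.28 0.0 rows 20
O [[0.0,0.22,-0.18],[0.0,0.22,-0.17],[0.0,0.23,-0.16],[0.0,0.24,-0.15],[0.0,0.24,-0.14],[0.01,0.25,-0.13],[0,0.25,-0.12],[0,0.26,-0.12],[0,0.26,-0.1],[0,0.27,-0.09]]
T [[0.0,0.0,0.0],[0.0,0.0,0.0],[0.0,0.0,0.0],[0.0,0.0,0.0],[0.0,0.0,0.0],[0.0,0.0,0.0],[0.0,0.0,0.0],[0.0,0.0,0.0],[0.0,0.0,0.0],[0.0,0.0,0.0]]
O [[0.0,0.27,-0.08],[0.0,0.27,-0.07],[0.0,0.27,-0.05],[0.0,0.28,-0.05],[0.0,0.28,-0.04],[0.0,0.28,-0.02],[0.01,0.28,-0.01],[0,0.28,-0.01],[0,0.28,0.01],[0,0.28,0.02]]
T [[0.0,0.0,0.0],[0.0,0.0,0.0],[0.0,0.0,0.0],[0.0,0.0,0.0],[0.0,0.0,0.0],[0.0,0.0,0.0],[0.0,0.0,0.0],[0.0,0.0,0.0],[0.0,0.0,0.0],[0.0,0.0,0.0]]
```

The fingers closed past 14 mm, so they missed the bar. Looking.

```bash
python3 - <<'E'
from h import *
import cv2
im=get_image('wrist');sd=get_image('side');ci=camera_info('wrist')
print(proj('w',[handle(0)-.06*l,handle(0)+.06*l,np.array(observe()['position'])],ci).round())
o=np.zeros((384,800,3),np.uint8);o[:,:512]=im;o[:288,512:]=cv2.resize(sd[160:250,200:290],(288,288),interpolation=cv2.INTER_CUBIC);cv2.imwrite('pics/h2.png',o)
E
```

```text
[[257. 342.]
 [257. 113.]
 [256. 229.]]
```

View pics/h2.png

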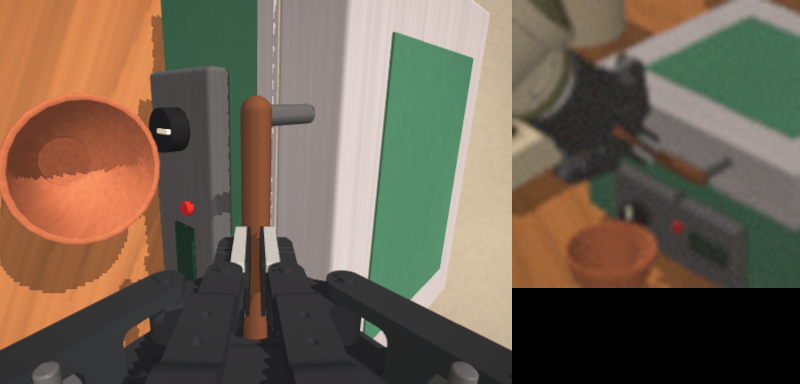

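```bash
python3 - <<'E'
from h import *
import cv2
im=cv2.imread('pics/h2.png')[:,:512]
for r in (150,200,220,240,260,290,320):
    print(r,''.join('B' if (int(p[2])>int(p[0])+35) else ('W' if p.min()>110 else ('k' if p.max()<70 else '.')) for p in im[r,226:290]))
E
```

```text
150 ................BBBBBBBBBBBBBBBBBBBBBBBBBBBBB.WWWWBWWWWWWWWWWWWW
200 ...kk...........BBBBBBBBBBBBBBBBBBBBBBBBBBBBBWWWWBWWWWWWWWWWWWWW
220 ....k...........BBBBBBBBBBBBBBBBBBBBBBBBBBBBWWWWWBWWWWWWWWWWWWWW
240 kkkkkkkWWWWWWWWWWWWW.kkkkBBBBBBBBBkkkkWWWWWWWWWWWWW.kkkkkkkkkkk.
260 kkkkWWWWWWWWWWWWWWW.kkkkkBBBBBBBBBkkkkk.WWWWWWWWWWWWWW.kkkkkkkkk
290 kkkkkkkkkkkkkkkkkkkkkkkkBBBBBBBBBBkkkkkkkkkkkkkkkkkkkkkkkkkkkkkk
320 kkkkkkkkkkkkkkkkkkBBBBBBBBBBBBBBBBBBBBBBBkkkkkkkkkkkkkkkkkkkkkkk
```

```bash
python3 - <<'E'
from h import *
import cv2
ci=camera_info('wrist');T=ci['world_to_cam'];s=observe()
R=np.array(s['tool_rot']);p=np.array(s['position'])
print(ci['fx'],'tcp in cam',T[:3,:3]@p+T[:3,3],'tool axes in cam',(T[:3,:3]@R).round(3).tolist())
print('side tcp',proj('side',[p,handle(0),handle(0)-.06*l,handle(0)+.06*l]).round(1).tolist(),'scene',proj('scene',[p,handle(0),handle(0)-.06*l,handle(0)+.06*l]).round(1).tolist())
im=cv2.imread('pics/h1.png')[:384,:512]
print(''.join('B' if (int(q[2])>int(q[0])+35) else '.' for q in im[170,235:285]))
sd=cv2.imread('pics/side0.png');sc=cv2.imread('pics/scene0.png')
for nm,a,(u0,u1,v0,v1) in(('side',sd,(222,268,192,222)),('scene',sc,(198,216,172,210))):
    h=cv2.cvtColor(a,cv2.COLOR_BGR2HSV).astype(int)[v0:v1,u0:u1]
    m=((h[...,0]<14)&(h[...,1]>110)&(h[...,2]<165)).astype(int)
    print(nm);[print(v0+i,''.join('#' if x else '.' for x in r)) for i,r in enumerate(m)]
E
```

```text
332.0512765266724 tcp in cam [0.00088295 0.02139828 0.1738624 ] tool axes in cam [[-0.001, 1.0, -0.001], [-0.965, -0.001, -0.264], [-0.264, 0.0, 0.965]]
side tcp [[246.4, 209.2], [244.5, 207.9], [258.9, 215.4], [230.8, 200.8]] scene [[210.2, 191.5], [207.8, 190.0], [203.8, 203.6], [211.7, 177.0]]
............BBBBBBBBBBBBBBBBBBBBB....B............
side
192 #.............................................
193 #.............................................
194 ..............................................
195 ..............................................
196 ..............................................
197 ..............................................
198 ..............................................
199 ..............................................
200 ........#####.................................
201 #.......######................................
202 #........#######..............................
203 #..........######.............................
204 #............######...........................
205 #..............######.........................
206 #...............#######.....
[... 963 characters left out ...]
.######.##
180 ..#.#.#.##.#######
181 ....#.########.#..
182 ...###.##########.
183 .#.######.######.#
184 ###.####.####.#.#.
185 ########.#######.#
186 .#...#.#########.#
187 ###...#######..###
188 .#.#..############
189 ################.#
190 ###########.####.#
191 #############.#..#
192 ##############.##.
193 ##############....
194 ###############...
195 ################..
196 ################..
197 ################..
198 ###############...
199 ###############...
200 ################..
201 ################..
202 #######...######..
203 #######...........
204 #######...........
205 ###########.......
206 #######.####.##...
207 #....######.#.....
208 ###########.......
209 ###########..#....
```

Call:
{"api": "drive_tool", "payload": {"offset": [[0, 0, 0], [0, 0, 0], [0, 0, 0], [0, 0, 0.13], [0, 0, 0.13], [0, 0, 0], [0, 0, 0], [0, 0, 0], [0, 0, 0], [0, 0, 0]], "turn": [[0, 0, 0], [0, 0, 0], [0, 0, 0], [0, 0, 0], [0, 0, 0], [0, 0, 0], [0, 0, 0], [0, 0, 0], [0, 0, 0], [0, 0, 0]], "hand": [0.36, 0.36, 0.36, 0.36, 0.36, 0.36, 0.05, 0.05, 0.05, 0.05], "newtons": 30}}

```text
time_s: 15.5
position: [0.4706, -0.0034, 0.1364]
tool_rot: [[-0.394, 0.651, 0.649], [0.919, 0.276, 0.28], [0.003, 0.707, -0.707]]
ft_force: [3.1, 4.0, 2.9]
grip_width: 0.0123
gripper_force: 29.6
```

Gripped now (12.3 mm, 30 N). Raising along the arc.

Call:
{"api": "drive_tool", "payload": {"offset": [[0, 0.22, -0.18], [0, 0.22, -0.17], [0, 0.23, -0.16], [0, 0.24, -0.15], [0, 0.24, -0.14], [0, 0.25, -0.13], [0, 0.25, -0.12], [0, 0.26, -0.12], [0, 0.26, -0.1], [0, 0.27, -0.09]], "turn": [[0, 0, 0], [0, 0, 0], [0, 0, 0], [0, 0, 0], [0, 0, 0], [0, 0, 0], [0, 0, 0], [0, 0, 0], [0, 0, 0], [0, 0, 0]], "hand": [0.05, 0.05, 0.05, 0.05, 0.05, 0.05, 0.05, 0.05, 0.05, 0.05]}}

```text
time_s: 16.75
position: [0.4972, 0.0078, 0.2427]
tool_rot: [[-0.393, 0.654, 0.646], [0.919, 0.278, 0.278], [0.002, 0.703, -0.711]]
ft_force: [-4.0, -2.6, -1.6]
grip_width: 0.0121
gripper_force: 32.0
```

Call:
{"api": "drive_tool", "payload": {"offset": [[0, 0.27, -0.08], [0, 0.27, -0.07], [0, 0.27, -0.05], [0, 0.28, -0.05], [0, 0.28, -0.04], [0, 0.28, -0.02], [0, 0.28, -0.01], [0, 0.28, -0.01], [0, 0.28, 0.01], [0, 0.0, 0]], "turn": [[0, 0, 0], [0, 0, 0], [0, 0, 0], [0, 0, 0], [0, 0, 0], [0, 0, 0], [0, 0, 0], [0, 0, 0], [0, 0, 0], [0, 0, 0]], "hand": [0.05, 0.05, 0.05, 0.05, 0.05, 0.05, 0.05, 0.05, 0.05, 0.05]}}

```text
time_s: 18.0
position: [0.5562, 0.0324, 0.3244]
tool_rot: [[-0.394, 0.649, 0.651], [0.919, 0.276, 0.28], [0.002, 0.708, -0.706]]
ft_force: [-4.1, 0.0, 4.9]
grip_width: 0.0123
gripper_force: 36.2
```

```bash
python3 - <<'E'
from h import *
import cv2
st();sd=get_image('side');sc=get_image('scene')
o=np.zeros((480,800,3),np.uint8);o[:400,:400]=cv2.resize(sc[125:255,185:315],(400,400),interpolation=cv2.INTER_CUBIC);o[:400,400:]=cv2.resize(sd[100:260,190:350],(400,400),interpolation=cv2.INTER_CUBIC);cv2.imwrite('pics/r1.png',o)
for t in(.7,.75,.8):print(t,handle(t)-observe()['position'])
E
```

```text
18.0 [0.5562 0.0324 0.3244] rot [[-0.394, 0.649, 0.651], [0.919, 0.276, 0.28], [0.002, 0.708, -0.706]] F [-4.1  0.   4.9] w 0.0123 gf 36.166446805000305 q [-25.   3.  95.  40.  56. -63.]
0.7 [-0.02581487 -0.01077526  0.00315194]
0.75 [-0.01652591 -0.00679401  0.01290046]
0.8 [-0.00680074 -0.00262579  0.02213171]
```

View pics/r1.png

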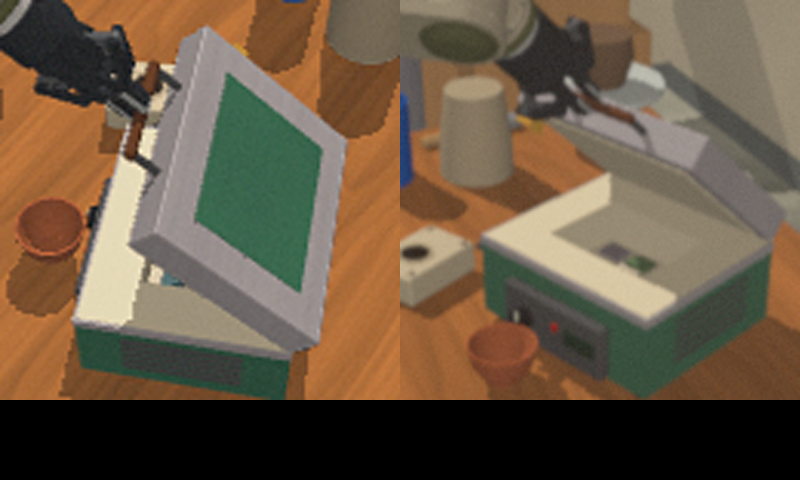

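```bash
cat >> h.py <<'E'
def lidp(r,y,h,th): return K(.12-r*np.cos(th)+h*np.sin(th),y,.13+r*np.sin(th)+h*np.cos(th))
E
python3 - <<'E'
from h import *
for t in(.65,.7,.75,.8):
    P=[lidp(.24,.143,.045,t),lidp(.24,-.143,.045,t),lidp(.28,.066,.022,t),lidp(.28,-.066,.022,t)]
    a=(proj('scene',P)-[185,125])*3.077;b=(proj('side',P)-[190,100])*2.5+[400,0]
    print(t,a.round().tolist(),b.round().tolist())
E
```

```text
0.65 [[189.0, 31.0], [137.0, 240.0], [135.0, 73.0], [109.0, 168.0]] [[520.0, 87.0], [697.0, 156.0], [537.0, 111.0], [619.0, 143.0]]
0.7 [[197.0, 27.0], [146.0, 237.0], [144.0, 68.0], [117.0, 163.0]] [[525.0, 79.0], [703.0, 147.0], [542.0, 100.0], [624.0, 133.0]]
0.75 [[206.0, 24.0], [156.0, 234.0], [152.0, 63.0], [127.0, 159.0]] [[530.0, 71.0], [708.0, 138.0], [548.0, 90.0], [631.0, 122.0]]
0.8 [[215.0, 20.0], [166.0, 231.0], [162.0, 58.0], [137.0, 155.0]] [[536.0, 64.0], [714.0, 130.0], [554.0, 81.0], [637.0, 112.0]]
```

```bash
python3 - <<'E'
from h import *
import pickle
np.set_printoptions(precision=3,suppress=True)
ci=pickle.load(open('w1.pkl','rb'))
k=lambda P:((P-C)@KR)[:,:2]
print('half',k(cast('w',[(415,3),(493,3),(412,97),(488,93)],.045,ci)))
print('cone top',k(cast('scene',[(307,110)],.15)),'cone base side',k(cast('side',[(221,170)],.0)),'top side',k(cast('side',[(219,136)],.15)), 'jug scene top',k(cast('scene',[(283,94)],.14)))
print('rodsleeve scene?',proj('scene',[K(-.085,.17,.085),K(.06,.17,.085)]),)
R=np.array(observe()['tool_rot']);p=np.array(observe()['position'])
plan([(handle(.80)-handle(.75)+p,R,2)])
E
```

```text
half [[-0.165  0.218]
 [-0.168  0.319]
 [-0.048  0.233]
 [-0.056  0.337]]
cone top [[0.156 0.484]] cone base side [[0.152 0.461]] top side [[0.156 0.467]] jug scene top [[0.042 0.578]]
rodsleeve scene? [[237.601 168.254]
 [273.599 173.375]]
max 0.18 0.0 rows 2
O [[0.0,0.18,0.01],[0.0,0.17,0.01]]
T [[0.0,0.0,0.0],[0.0,0.0,0.0]]
```

Call:
{"api": "drive_tool", "payload": {"offset": [[0, 0.18, 0.01], [0, 0.17, 0.01], [0, 0, 0], [0, 0, 0], [0, 0, 0], [0, 0, 0], [0, 0, -0.4], [0, 0, -0.6], [0, 0, -0.6], [0, 0, -0.6]], "turn": [[0, 0, 0], [0, 0, 0], [0, 0, 0], [0, 0, 0], [0, 0, 0], [0, 0, 0], [0, 0, 0], [0, 0, 0], [0, 0, 0], [0, 0, 0]], "hand": [0.05, 0.05, 0.05, 0.36, 0.36, 0.36, 0.36, 0.36, 0.36, 0.36]}}

```text
time_s: 19.35
position: [0.5074, 0.0114, 0.3951]
tool_rot: [[-0.393, 0.652, 0.649], [0.919, 0.276, 0.28], [0.003, 0.706, -0.708]]
ft_force: [0.3, -0.6, -0.3]
grip_width: 0.0305
gripper_force: 0.0
```

```bash
cat >> h.py <<'E'
def sideR(deg):  # tool points to kiln -y and down, x = -f
    a=np.radians(deg);z=-l*np.cos(a)-u*np.sin(a);return np.c_[-f,np.cross(z,-f),z]
SR=sideR(40)
def under(x,z,back=0.): return K(x,.17,z)+SR[:,2]*(.010-back)   # finger axis crosses rod plane at (x,z)
E
python3 - <<'E'
from h import *
st()
p=np.array(observe()['position'])
plan([(p-.12*f+.20*l+u*.04,down(180),12),(under(0,.046,.10)+u*.12,SR,14),(under(0,.046,.10),SR,4)])
print(under(0,.046,.1),down(180)@np.eye(3))
E
```

```text
19.35 [0.5074 0.0114 0.3951] rot [[-0.393, 0.652, 0.649], [0.919, 0.276, 0.28], [0.003, 0.706, -0.708]] F [ 0.3 -0.6 -0.3] w 0.0305 gf 0.0 q [-32.  -5.  90.  38.  70. -61.]
max 0.58 0.88 rows 30
O [[0.42,-0.12,-0.23],[0.43,-0.09,-0.22],[0.45,-0.07,-0.19],[0.46,-0.03,-0.17],[0.47,0.0,-0.15],[0.47,0.04,-0.14],[0.48,0.07,-0.12],[0.46,0.11,-0.11],[0.46,0.15,-0.1],[0.45,0.18,-0.09]]
T [[0.55,0.36,-0.88],[0.55,0.36,-0.88],[0.56,0.36,-0.88],[0.55,0.36,-0.88],[0.55,0.37,-0.88],[0.55,0.36,-0.87],[0.55,0.36,-0.88],[0.56,0.36,-0.88],[0.55,0.36,-0.88],[0.55,0.36,-0.88]]
O [[0.44,0.22,-0.08],[0.41,0.25,-0.09],[-0.34,0.22,0.38],[-0.34,0.24,0.37],[-0.34,0.25,0.36],[-0.35,0.26,0.34],[-0.35,0.27,0.34],[-0.36,0.28,0.32],[-0.35,0.3,0.3],[-0.36,0.3,0.3]]
T [[0.55,0.36,-0.88],[0.55,0.36,-0.88],[0.59,-0.12,-0.26],[0.59,-0.12,-0.26],[0.58,-0.12,-0.25],[0.59,-0.12,-0.26],[0.59,-0.12,-0.26],[0.58,-0.12,-0.26],[0.59,-0.12,-0.26],[0.59,-0.12,-0.26]]
O [[-0.37,0.31,0.28],[-0.37,0.32,0.26],[-0.38,0.32,0.25],[-0.38,0.32,0.24],[-0.39,0.34,0.22],[-0.39,0.33,0.2],[0,0.57,0.48],[0,0.58,0.49],[-0.01,0.57,0.48],[0.0,0.58,0.48]]
T [[0.59,-0.12,-0.25],[0.58,-0.12,-0.26],[0.59,-0.12,-0.26],[0.59,-0.12,-0.26],[0.58,-0.12,-0.26],[0.59,-0.12,-0.26],[0,0,0.0],[0,0,0.0],[0,0,0.0],[0,0,0.0]]
[0.50936994 0.27262187 0.10385088] [[-1.0000000e+00  1.2246468e-16  0.0000000e+00]
 [ 1.2246468e-16  1.0000000e+00  0.0000000e+00]
 [ 0.0000000e+00  0.0000000e+00 -1.0000000e+00]]
```

Call:
{"api": "drive_tool", "payload": {"offset": [[0.42, -0.12, -0.23], [0.43, -0.09, -0.22], [0.45, -0.07, -0.19], [0.46, -0.03, -0.17], [0.47, 0, -0.15], [0.47, 0.04, -0.14], [0.48, 0.07, -0.12], [0.46, 0.11, -0.11], [0.46, 0.15, -0.1], [0.45, 0.18, -0.09]], "turn": [[0.55, 0.36, -0.88], [0.55, 0.36, -0.88], [0.56, 0.36, -0.88], [0.55, 0.36, -0.88], [0.55, 0.37, -0.88], [0.55, 0.36, -0.87], [0.55, 0.36, -0.88], [0.56, 0.36, -0.88], [0.55, 0.36, -0.88], [0.55, 0.36, -0.88]], "hand": [0.2, 0, 0, 0, 0, 0, 0, 0, 0, 0]}}

```text
time_s: 20.6
position: [0.3501, 0.1256, 0.4282]
tool_rot: [[-0.981, 0.176, 0.084], [0.184, 0.977, 0.106], [-0.064, 0.12, -0.991]]
ft_force: [-0.3, -0.3, -0.1]
grip_width: -0.0002
gripper_force: 0.0
```

Call:
{"api": "drive_tool", "payload": {"offset": [[0.44, 0.22, -0.08], [0.41, 0.25, -0.09], [-0.34, 0.22, 0.38], [-0.34, 0.24, 0.37], [-0.34, 0.25, 0.36], [-0.35, 0.26, 0.34], [-0.35, 0.27, 0.34], [-0.36, 0.28, 0.32], [-0.35, 0.3, 0.3], [-0.36, 0.3, 0.3]], "turn": [[0.55, 0.36, -0.88], [0.55, 0.36, -0.88], [0.59, -0.12, -0.26], [0.59, -0.12, -0.26], [0.58, -0.12, -0.25], [0.59, -0.12, -0.26], [0.59, -0.12, -0.26], [0.58, -0.12, -0.26], [0.59, -0.12, -0.26], [0.59, -0.12, -0.26]], "hand": [0, 0, 0, 0, 0, 0, 0, 0, 0, 0]}}

```text
time_s: 21.85
position: [0.4284, 0.2198, 0.3132]
tool_rot: [[-0.972, -0.183, 0.149], [-0.232, 0.858, -0.458], [-0.044, -0.48, -0.876]]
ft_force: [0.3, -0.2, 0.6]
grip_width: 0.0002
gripper_force: 0.0
```

```bash
python3 - <<'E'
from h import *
st()
p=np.array(observe()['position']);print((p-C)@KR)
plan([(under(0,.046,.10)+u*.10,SR,7),(under(0,.046,.10),SR,3)])
E
```

```text
21.85 [0.4284 0.2198 0.3132] rot [[-0.972, -0.183, 0.149], [-0.232, 0.858, -0.458], [-0.044, -0.48, -0.876]] F [ 0.3 -0.2  0.6] w 0.0002 gf 0.0 q [ 29.  16.  71. -29.  97. -76.]
[-0.095267    0.22227193  0.31317112]
max 0.64 0.5 rows 10
O [[-0.31,0.3,0.3],[-0.31,0.3,0.28],[-0.32,0.31,0.28],[-0.32,0.32,0.26],[-0.32,0.33,0.24],[-0.33,0.33,0.24],[-0.33,0.33,0.22],[0,0.64,0.53],[0,0.64,0.54],[0,0.63,0.54]]
T [[0.5,-0.1,-0.22],[0.5,-0.1,-0.22],[0.5,-0.11,-0.22],[0.5,-0.1,-0.22],[0.5,-0.1,-0.22],[0.5,-0.1,-0.22],[0.5,-0.1,-0.21],[0.0,0,0],[0.0,0,0],[0.0,0,0]]
```

Call:
{"api": "drive_tool", "payload": {"offset": [[-0.31, 0.3, 0.3], [-0.31, 0.3, 0.28], [-0.32, 0.31, 0.28], [-0.32, 0.32, 0.26], [-0.32, 0.33, 0.24], [-0.33, 0.33, 0.24], [-0.33, 0.33, 0.22], [0, 0.64, 0.53], [0, 0.64, 0.54], [0, 0.63, 0.54]], "turn": [[0.5, -0.1, -0.22], [0.5, -0.1, -0.22], [0.5, -0.11, -0.22], [0.5, -0.1, -0.22], [0.5, -0.1, -0.22], [0.5, -0.1, -0.22], [0.5, -0.1, -0.21], [0, 0, 0], [0, 0, 0], [0, 0, 0]], "hand": [0, 0, 0, 0, 0, 0, 0, 0, 0, 0]}}

```text
time_s: 23.1
position: [0.5088, 0.2722, 0.1031]
tool_rot: [[-0.92, -0.253, 0.3], [-0.392, 0.593, -0.703], [-0.0, -0.764, -0.645]]
ft_force: [0.4, -0.1, -0.2]
grip_width: -0.0001
gripper_force: 0.0
```

```bash
python3 - <<'E'
from h import *
import cv2
st();im=get_image('wrist');ci=camera_info('wrist');sc=get_image('scene')
p=np.array(observe()['position']);print((p-C)@KR)
print('sleeve centre line pred',proj('w',[K(-.04,.17,.085),K(.04,.17,.085),K(.066,.17,.085)],ci).round().tolist(),'tip goal',proj('w',[under(0,.05)],ci).round())
o=np.zeros((384,800,3),np.uint8);o[:,:512]=im;o[:288,512:]=cv2.resize(sc[125:225,205:305],(288,288),interpolation=cv2.INTER_CUBIC);cv2.imwrite('pics/p1.png',o)
E
```

```text
23.1 [0.5088 0.2722 0.1031] rot [[-0.92, -0.253, 0.3], [-0.392, 0.593, -0.703], [-0.0, -0.764, -0.645]] F [ 0.4 -0.1 -0.2] w -0.0001 gf 0.0 q [ 37.  41.  76. -48.  83. -61.]
[-0.00201497  0.2384611   0.10122912]
sleeve centre line pred [[204.0, 142.0], [208.0, 251.0], [209.0, 283.0]] tip goal [[245. 187.]]
```

View pics/p1.png

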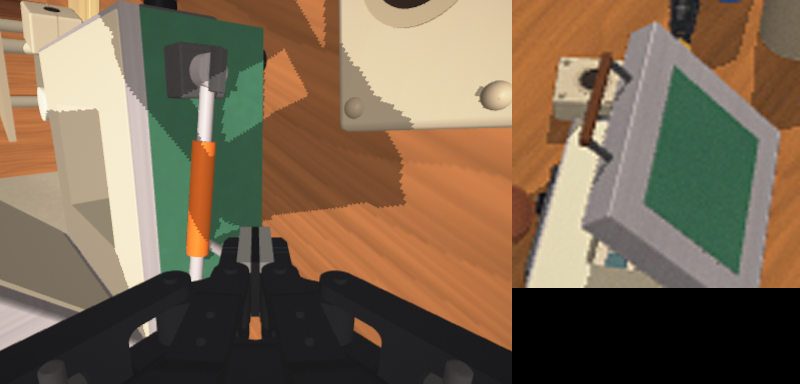

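The rod and sleeve show at (204,142)–(198,255), with the closed fingers just outboard. Sliding under.

Call:
{"api": "drive_tool", "payload": {"offset": [[0, 0, 0.5], [0, 0, 0.5], [0, 0, 0.5], [0, 0, 0.5], [0, 0, 0.3], [0, 0, 0.2], [0, 0, 0], [0, 0, 0], [0, 0, 0], [0, 0, 0]], "turn": [[0, 0, 0], [0, 0, 0], [0, 0, 0], [0, 0, 0], [0, 0, 0], [0, 0, 0], [0, 0, 0], [0, 0, 0], [0, 0, 0], [0, 0, 0]], "hand": [0, 0, 0, 0, 0, 0, 0, 0, 0, 0]}}

```text
time_s: 24.45
position: [0.5388, 0.202, 0.0404]
tool_rot: [[-0.92, -0.252, 0.301], [-0.392, 0.593, -0.703], [-0.001, -0.765, -0.644]]
ft_force: [0.4, -0.5, -0.2]
grip_width: 0.0004
gripper_force: 0.0
```

```bash
cat >> h.py <<'E'
def arc(t,r=.085):
    h=.008+.011*np.sin(t)+.019*np.cos(t)
    return under(-.085+r*np.cos(t)+h*np.sin(t),.085+r*np.sin(t)-h*np.cos(t))
E
python3 - <<'E'
from h import *
st();p=np.array(observe()['position']);R=np.array(observe()['tool_rot']);print((p-C)@KR,(arc(0)-C)@KR)
plan([(arc(t),R,1) for t in np.linspace(0,1.10,20)])
E
```

```text
24.45 [0.5388 0.202  0.0404] rot [[-0.92, -0.252, 0.301], [-0.392, 0.593, -0.703], [-0.001, -0.765, -0.644]] F [ 0.4 -0.5 -0.2] w 0.0004 gf 0.0 q [ 30.  44.  83. -53.  71. -56.]
[-0.00075774  0.16247814  0.04035595] [-4.47415729e-17  1.62339556e-01  5.15721239e-02]
max 0.22 0.0 rows 20
O [[-0.02,-0.22,-0.18],[-0.04,-0.08,-0.07],[-0.03,-0.09,-0.07],[-0.02,-0.08,-0.08],[-0.02,-0.1,-0.07],[-0.01,-0.09,-0.08],[0,-0.09,-0.08],[0,-0.1,-0.08],[0.01,-0.1,-0.08],[0.02,-0.09,-0.09]]
T [[0.0,0.0,0.0],[0.0,0.0,0.0],[0.0,0.0,0.0],[0.0,0.0,0.0],[0.0,0.0,0.0],[0.0,0.0,0.0],[0.0,0.0,0.0],[0.0,0.0,0.0],[0.0,0.0,0.0],[0.0,0.0,0.0]]
O [[0.03,-0.1,-0.08],[0.03,-0.1,-0.08],[0.05,-0.1,-0.08],[0.05,-0.09,-0.08],[0.06,-0.1,-0.08],[0.07,-0.09,-0.08],[0.08,-0.09,-0.07],[0.09,-0.08,-0.08],[0.1,-0.09,-0.06],[0.1,-0.07,-0.07]]
T [[0.0,0.0,0.0],[0.0,0.0,0.0],[0.0,0.0,0.0],[0.0,0.0,0.0],[0.0,0.0,0.0],[0.0,0.0,0.0],[0.0,0.0,0.0],[0.0,0.0,0.0],[0.0,0.0,0.0],[0.0,0.0,0.0]]
```

Call:
{"api": "drive_tool", "payload": {"offset": [[-0.02, -0.22, -0.18], [-0.04, -0.08, -0.07], [-0.03, -0.09, -0.07], [-0.02, -0.08, -0.08], [-0.02, -0.1, -0.07], [-0.01, -0.09, -0.08], [0, -0.09, -0.08], [0, -0.1, -0.08], [0.01, -0.1, -0.08], [0.02, -0.09, -0.09]], "turn": [[0, 0, 0], [0, 0, 0], [0, 0, 0], [0, 0, 0], [0, 0, 0], [0, 0, 0], [0, 0, 0], [0, 0, 0], [0, 0, 0], [0, 0, 0]], "hand": [0, 0, 0, 0, 0, 0, 0, 0, 0, 0]}}

```text
time_s: 25.7
position: [0.5426, 0.2037, 0.0947]
tool_rot: [[-0.92, -0.253, 0.3], [-0.392, 0.593, -0.703], [0.0, -0.764, -0.645]]
ft_force: [-2.1, 2.4, -4.5]
grip_width: -0.0003
gripper_force: 2.1
```

Call:
{"api": "drive_tool", "payload": {"offset": [[0.03, -0.1, -0.08], [0.03, -0.1, -0.08], [0.05, -0.1, -0.08], [0.05, -0.09, -0.08], [0.06, -0.1, -0.08], [0.07, -0.09, -0.08], [0.08, -0.09, -0.07], [0.09, -0.08, -0.08], [0.1, -0.09, -0.06], [0.1, -0.07, -0.07]], "turn": [[0, 0, 0], [0, 0, 0], [0, 0, 0], [0, 0, 0], [0, 0, 0], [0, 0, 0], [0, 0, 0], [0, 0, 0], [0, 0, 0], [0, 0, 0]], "hand": [0, 0, 0, 0, 0, 0, 0, 0, 0, 0]}}

```text
time_s: 26.95
position: [0.5184, 0.1929, 0.1425]
tool_rot: [[-0.92, -0.252, 0.3], [-0.392, 0.593, -0.703], [-0.001, -0.765, -0.644]]
ft_force: [0.8, 1.6, -2.3]
grip_width: 0.0001
gripper_force: 1.5
```

```bash
python3 - <<'E'
from h import *
import cv2
st();im=get_image('wrist');ci=camera_info('wrist');cv2.imwrite('pics/p2.png',im)
p=np.array(observe()['position']);print((p-C)@KR,'F kiln',np.array(observe()['ft_force'])@KR)
hv=cv2.cvtColor(im,cv2.COLOR_BGR2HSV);m=((hv[...,0]<16)&(hv[...,1]>205)&(hv[...,2]>120)).astype(np.uint8)
n,_,S,c=cv2.connectedComponentsWithStats(m);print([(S[i].tolist(),c[i].round().tolist()) for i in range(1,n) if S[i,4]>60])
for t in(.9,1.,1.1,1.13):print(t,proj('w',[K(-.085+r*np.cos(t),.17,.085+r*np.sin(t)) for r in(0,.045,.125,.151)],ci).round().tolist())
E
```

```text
26.95 [0.5184 0.1929 0.1425] rot [[-0.92, -0.252, 0.3], [-0.392, 0.593, -0.703], [-0.001, -0.765, -0.644]] F [ 0.8  1.6 -2.3] w 0.0001 gf 1.490990538150072 q [ 30.  35.  82. -51.  78. -65.]
[-0.02330796  0.16211624  0.1430328 ] F kiln [ 2.0484301   2.02967399 -1.49397816]
[([162, 143, 143, 134, 5451], [234.0, 210.0])]
0.9 [[340.0, 106.0], [296.0, 162.0], [195.0, 290.0], [155.0, 341.0]]
1.0 [[340.0, 106.0], [292.0, 156.0], [179.0, 275.0], [131.0, 325.0]]
1.1 [[340.0, 106.0], [290.0, 149.0], [163.0, 256.0], [107.0, 304.0]]
1.13 [[340.0, 106.0], [289.0, 146.0], [159.0, 249.0], [100.0, 296.0]]
```

```bash
cat >> h.py <<'E'
def rodang():
    import cv2
    from scipy.optimize import minimize_scalar
    im=get_image('wrist');ci=camera_info('wrist')
    hv=cv2.cvtColor(im,cv2.COLOR_BGR2HSV);m=((hv[...,0]<16)&(hv[...,1]>205)&(hv[...,2]>120)).astype(np.uint8)
    n,L,S,c=cv2.connectedComponentsWithStats(m);i=1+S[1:,4].argmax()
    ys,xs=np.where(L==i);vx,vy,_,_=cv2.fitLine(np.c_[xs,ys].astype(np.float32),cv2.DIST_L2,0,.01,.01).ravel()
    def g(t):
        a=proj('w',[K(-.085+r*np.cos(t),.17,.085+r*np.sin(t)) for r in(.045,.125)],ci);return abs(np.cross(np.r_[a[1]-a[0],0]/np.linalg.norm(a[1]-a[0]),[vx,vy,0])[2])
    t=minimize_scalar(g,bounds=(.5,1.3),method='bounded');print('rod ang',t.x,t.fun)
E
python3 - <<'E'
from h import *
rodang()
R=np.array(observe()['tool_rot'])
plan([(np.array(observe()['position'])+arc(t)-arc(1.10),R,1) for t in (1.12,1.14,1.16,1.18,1.2)])
E
```

```text
rod ang 1.057223205002068 7.580541967477927e-07
max 0.04 0.0 rows 5
O [[0.04,-0.03,-0.02],[0.04,-0.02,-0.02],[0.04,-0.03,-0.02],[0.04,-0.02,-0.02],[0.04,-0.02,-0.02]]
T [[0.0,0.0,0.0],[0.0,0.0,0.0],[0.0,0.0,0.0],[0.0,0.0,0.0],[0.0,0.0,0.0]]
```

Call:
{"api": "drive_tool", "payload": {"offset": [[0.04, -0.03, -0.02], [0.04, -0.02, -0.02], [0.04, -0.03, -0.02], [0.04, -0.02, -0.02], [0, 0, 0], [0, 0, 0], [0, 0, 0], [0, 0, 0], [0, 0, 0], [0, 0, 0]], "turn": [[0, 0, 0], [0, 0, 0], [0, 0, 0], [0, 0, 0], [0, 0, 0], [0, 0, 0], [0, 0, 0], [0, 0, 0], [0, 0, 0], [0, 0, 0]], "hand": [0, 0, 0, 0, 0, 0, 0, 0, 0, 0]}}

```text
time_s: 28.3
position: [0.5127, 0.1904, 0.1472]
tool_rot: [[-0.92, -0.252, 0.3], [-0.392, 0.593, -0.703], [-0.0, -0.765, -0.644]]
ft_force: [-0.6, 2.1, -1.8]
grip_width: -0.0002
gripper_force: 1.1
```

```bash
python3 -c "
from h import *
st();rodang();print(np.array(observe()['ft_force'])@KR)"
```

```text
28.3 [0.5127 0.1904 0.1472] rot [[-0.92, -0.252, 0.3], [-0.392, 0.593, -0.703], [-0.0, -0.765, -0.644]] F [-0.6  2.1 -1.8] w -0.0002 gf 1.095724431797862 q [ 30.  34.  83. -51.  78. -65.]
rod ang 1.1326759538308444 5.500234576683027e-07
[-0.45731956  2.04861318 -1.56034237]
```

Call:
{"api": "drive_tool", "payload": {"offset": [[0.04, -0.02, -0.02], [0.04, -0.02, -0.02], [0.04, -0.02, -0.01], [0, 0, 0], [0, 0, 0], [0, 0, 0], [0, 0, 0], [0, 0, 0], [0, 0, 0], [0, 0, 0]], "turn": [[0, 0, 0], [0, 0, 0], [0, 0, 0], [0, 0, 0], [0, 0, 0], [0, 0, 0], [0, 0, 0], [0, 0, 0], [0, 0, 0], [0, 0, 0]], "hand": [0, 0, 0, 0, 0, 0, 0, 0, 0, 0]}}

```text
time_s: 29.6
position: [0.5093, 0.1903, 0.1496]
tool_rot: [[-0.919, -0.253, 0.303], [-0.395, 0.595, -0.7], [-0.003, -0.763, -0.647]]
ft_force: [4.9, 11.5, -7.4]
grip_width: 0.0
gripper_force: 5.9
```

```bash
python3 -c "
from h import *
st();rodang();print(np.array(observe()['ft_force'])@KR)"
```

```text
29.6 [0.5093 0.1903 0.1496] rot [[-0.919, -0.253, 0.303], [-0.395, 0.595, -0.7], [-0.003, -0.763, -0.647]] F [ 4.9 11.5 -7.4] w 0.0 gf 5.925274081528187 q [ 30.  33.  84. -51.  78. -65.]
rod ang 1.1381993379438482 1.289638464851972e-06
[ 7.96925693  8.225214   -7.24060358]
```

Call:
{"api": "drive_tool", "payload": {"offset": [[-0.1, 0.05, 0], [-0.2, 0.2, 0], [0, 0, -0.4], [0, 0, -0.7], [0, 0, -0.8], [0, 0, -0.8], [0.2, -0.3, -0.6], [0.3, -0.6, -0.5], [0.5, -0.6, -0.4], [0.5, -0.6, -0.4]], "turn": [[0, 0, 0], [0, 0, 0], [0, 0, 0], [0, 0, 0], [0, 0, 0], [0, 0, 0], [0, 0, 0], [0, 0, 0], [0, 0, 0], [0, 0, 0]], "hand": [0, 0, 0, 0, 0, 0, 0, 0, 0, 0]}}

```text
time_s: 30.9
position: [0.4265, 0.2552, 0.3272]
tool_rot: [[-0.92, -0.252, 0.3], [-0.392, 0.593, -0.703], [-0.001, -0.765, -0.645]]
ft_force: [-0.4, -0.9, 0.3]
grip_width: -0.0002
gripper_force: 0.0
```

```bash
python3 - <<'E'
from h import *
st();rodang();p=np.array(observe()['position']);print((p-C)@KR)
G=np.array([.5074,.0114,.3951]);R=pitchR(45)
plan([(np.array([.35,.1256,.4282]),down(170),12),(G,R,18)])
E
```

```text
30.9 [0.4265 0.2552 0.3272] rot [[-0.92, -0.252, 0.3], [-0.392, 0.593, -0.703], [-0.001, -0.765, -0.645]] F [-0.4 -0.9  0.3] w -0.0002 gf 0.0 q [ 41.  23.  70. -48. 102. -76.]
rod ang 1.1337679451161233 9.133885522927265e-07
[-0.08427602  0.2555801   0.33133164]
max 0.32 0.67 rows 30
O [[0.25,-0.28,0.01],[0.23,-0.28,0],[0.23,-0.3,-0.02],[0.21,-0.3,-0.04],[0.19,-0.31,-0.05],[0.19,-0.32,-0.07],[0.17,-0.31,-0.09],[0.16,-0.32,-0.11],[0.15,-0.31,-0.13],[0.14,-0.32,-0.14]]
T [[-0.67,0.2,0.43],[-0.67,0.21,0.43],[-0.67,0.2,0.42],[-0.67,0.21,0.43],[-0.67,0.2,0.43],[-0.67,0.21,0.43],[-0.67,0.2,0.42],[-0.67,0.21,0.43],[-0.67,0.2,0.43],[-0.67,0.21,0.43]]
O [[0.13,-0.3,-0.17],[0.11,-0.31,-0.18],[-0.24,-0.11,0.05],[-0.25,-0.11,0.04],[-0.25,-0.1,0.05],[-0.26,-0.08,0.05],[-0.25,-0.08,0.05],[-0.27,-0.06,0.06],[-0.26,-0.05,0.06],[-0.26,-0.04,0.06]]
T [[-0.67,0.2,0.42],[-0.67,0.21,0.43],[-0.39,-0.21,0.5],[-0.38,-0.21,0.49],[-0.38,-0.2,0.5],[-0.38,-0.21,0.5],[-0.38,-0.2,0.5],[-0.38,-0.21,0.5],[-0.38,-0.21,0.49],[-0.39,-0.2,0.5]]
O [[-0.27,-0.03,0.07],[-0.26,-0.01,0.07],[-0.26,-0.01,0.08],[-0.26,0.0,0.08],[-0.26,0.02,0.09],[-0.26,0.02,0.09],[-0.25,0.04,0.1],[-0.25,0.04,0.11],[-0.24,0.05,0.12],[-0.24,0.06,0.12]]
T [[-0.38,-0.21,0.5],[-0.38,-0.21,0.5],[-0.38,-0.2,0.49],[-0.38,-0.21,0.5],[-0.38,-0.2,0.5],[-0.38,-0.21,0.5],[-0.38,-0.21,0.5],[-0.39,-0.2,0.49],[-0.38,-0.21,0.5],[-0.38,-0.2,0.5]]
```

Call:
{"api": "drive_tool", "payload": {"offset": [[0.25, -0.28, 0.01], [0.23, -0.28, 0], [0.23, -0.3, -0.02], [0.21, -0.3, -0.04], [0.19, -0.31, -0.05], [0.19, -0.32, -0.07], [0.17, -0.31, -0.09], [0.16, -0.32, -0.11], [0.15, -0.31, -0.13], [0.14, -0.32, -0.14]], "turn": [[-0.67, 0.2, 0.43], [-0.67, 0.21, 0.43], [-0.67, 0.2, 0.42], [-0.67, 0.21, 0.43], [-0.67, 0.2, 0.43], [-0.67, 0.21, 0.43], [-0.67, 0.2, 0.42], [-0.67, 0.21, 0.43], [-0.67, 0.2, 0.43], [-0.67, 0.21, 0.43]], "hand": [0, 0, 0, 0, 0, 0, 0, 0, 0, 0]}}

```text
time_s: 32.2
position: [0.3645, 0.1479, 0.4078]
tool_rot: [[-0.996, 0.086, 0.019], [0.083, 0.986, -0.146], [-0.031, -0.144, -0.989]]
ft_force: [0.5, -0.5, 0.6]
grip_width: -0.0002
gripper_force: 0.0
```

Call:
{"api": "drive_tool", "payload": {"offset": [[0.13, -0.3, -0.17], [0.11, -0.31, -0.18], [-0.24, -0.11, 0.05], [-0.25, -0.11, 0.04], [-0.25, -0.1, 0.05], [-0.26, -0.08, 0.05], [-0.25, -0.08, 0.05], [-0.27, -0.06, 0.06], [-0.26, -0.05, 0.06], [-0.26, -0.04, 0.06]], "turn": [[-0.67, 0.2, 0.42], [-0.67, 0.21, 0.43], [-0.39, -0.21, 0.5], [-0.38, -0.21, 0.49], [-0.38, -0.2, 0.5], [-0.38, -0.21, 0.5], [-0.38, -0.2, 0.5], [-0.38, -0.21, 0.5], [-0.38, -0.21, 0.49], [-0.39, -0.2, 0.5]], "hand": [0, 0, 0.2, 0.36, 0.36, 0.36, 0.36, 0.36, 0.36, 0.36]}}

```text
time_s: 33.45
position: [0.4224, 0.0759, 0.4088]
tool_rot: [[-0.814, 0.515, 0.268], [0.573, 0.789, 0.222], [-0.097, 0.335, -0.937]]
ft_force: [0.4, 0.6, -0.4]
grip_width: 0.0309
gripper_force: 0.0
```

Call:
{"api": "drive_tool", "payload": {"offset": [[-0.27, -0.03, 0.07], [-0.26, -0.01, 0.07], [-0.26, -0.01, 0.08], [-0.26, 0, 0.08], [-0.26, 0.02, 0.09], [-0.26, 0.02, 0.09], [-0.25, 0.04, 0.1], [-0.25, 0.04, 0.11], [-0.24, 0.05, 0.12], [-0.24, 0.06, 0.12]], "turn": [[-0.38, -0.21, 0.5], [-0.38, -0.21, 0.5], [-0.38, -0.2, 0.49], [-0.38, -0.21, 0.5], [-0.38, -0.2, 0.5], [-0.38, -0.21, 0.5], [-0.38, -0.21, 0.5], [-0.39, -0.2, 0.49], [-0.38, -0.21, 0.5], [-0.38, -0.2, 0.5]], "hand": [0.36, 0.36, 0.36, 0.36, 0.36, 0.36, 0.36, 0.36, 0.36, 0.36]}}

```text
time_s: 34.7
position: [0.5101, 0.0126, 0.3902]
tool_rot: [[-0.394, 0.653, 0.647], [0.919, 0.281, 0.277], [-0.001, 0.704, -0.711]]
ft_force: [0.4, -0.3, 0.2]
grip_width: 0.0306
gripper_force: 0.0
```

```bash
python3 - <<'E'
from h import *
st();p=np.array(observe()['position']);R=np.array(observe()['tool_rot'])
G=np.array([.5074,.0114,.3951]);Q=pitchR(45);print('err',R.T@(G-p),'bar',R.T@(handle(.8)-p))
E=G+.088*Q[:,2]
plan([(G,Q,2),(E,Q,4)])
print('lower');plan([(E+handle(t)-handle(.8),Q,1) for t in np.linspace(.8,.5,21)[1:]],(E,Q))
import cv2
im=get_image('wrist');h=cv2.cvtColor(im,cv2.COLOR_BGR2HSV).astype(int)
for r in(100,150):print(r,[c for c in range(200,320) if h[r,c,0]<14 and h[r,c,1]>110 and h[r,c,2]<190])
print(proj('w',[handle(.8)+.04*l,handle(.78)+.04*l],camera_info('wrist')))
E
```

```text
34.7 [0.5101 0.0126 0.3902] rot [[-0.394, 0.653, 0.647], [0.919, 0.281, 0.277], [-0.001, 0.704, -0.711]] F [ 0.4 -0.3  0.2] w 0.0306 gf 0.0 q [-31.  -4.  90.  38.  69. -61.]
err [-8.66400767e-05  1.32010132e-03 -5.52346115e-03] bar [ 0.00030836 -0.00081896  0.06119177]
max 0.55 0.03 rows 6
O [[0,0.02,-0.07],[0,0.01,-0.07],[0,0.0,0.55],[0,0.0,0.55],[0,0.0,0.55],[0,0.0,0.55]]
T [[-0.02,0.0,0.0],[-0.03,0.0,0.01],[0.0,0.0,0],[0.0,0.0,0],[0.0,0.0,0],[0.0,0.0,0]]
lower
max 0.11 0.0 rows 20
O [[0,-0.1,-0.01],[0.0,-0.11,-0.01],[0.0,-0.11,0],[0,-0.1,-0.01],[0,-0.11,0.0],[0,-0.1,0],[0,-0.11,0.0],[0,-0.1,0.0],[0,-0.11,0.01],[0,-0.1,0.0]]
T [[0.0,0.0,0.0],[0.0,0.0,0.0],[0.0,0.0,0.0],[0.0,0.0,0.0],[0.0,0.0,0.0],[0.0,0.0,0.0],[0.0,0.0,0.0],[0.0,0.0,0.0],[0.0,0.0,0.0],[0.0,0.0,0.0]]
O [[0.0,-0.11,0.01],[0.0,-0.1,0.01],[0.0,-0.11,0.01],[0.0,-0.1,0.01],[0.0,-0.11,0.01],[0.0,-0.1,0.02],[0.0,-0.1,0.01],[0.0,-0.11,0.02],[0.0,-0.1,0.02],[0.0,-0.11,0.02]]
T [[0.0,0.0,0.0],[0.0,0.0,0.0],[0.0,0.0,0.0],[0.0,0.0,0.0],[0.0,0.0,0.0],[0.0,0.0,0.0],[0.0,0.0,0.0],[0.0,0.0,0.0],[0.0,0.0,0.0],[0.0,0.0,0.0]]
100 [252, 253, 254, 255, 256, 257, 258, 259, 260, 261, 262, 263, 264, 265, 266, 287, 288, 289]
150 [249, 250, 251, 252, 253, 254, 255, 256, 257, 258, 259, 260, 261, 262, 263, 264, 265, 266, 267, 268]
[[255.5149793  136.9527389 ]
 [247.10286397 137.06301935]]
```

Call:
{"api": "drive_tool", "payload": {"offset": [[0, 0.03, 0.4], [0, 0.03, 0.5], [0, 0.02, 0.5], [0, 0, 0.4], [0, 0, 0.26], [0, 0, 0], [0, 0, 0], [0, 0, 0], [0, 0, 0], [0, 0, 0]], "turn": [[0, 0, 0], [0, 0, 0], [0, 0, 0], [0, 0, 0], [0, 0, 0], [0, 0, 0], [0, 0, 0], [0, 0, 0], [0, 0, 0], [0, 0, 0]], "hand": [0.36, 0.36, 0.36, 0.36, 0.36, 0.36, 0.05, 0.05, 0.05, 0.05], "newtons": 30}}

```text
time_s: 36.0
position: [0.5652, 0.0359, 0.3341]
tool_rot: [[-0.394, 0.653, 0.647], [0.919, 0.281, 0.276], [-0.001, 0.703, -0.711]]
ft_force: [-5.8, -0.4, 4.8]
grip_width: 0.0119
gripper_force: 29.7
```

Call:
{"api": "drive_tool", "payload": {"offset": [[0, -0.1, -0.01], [0, -0.11, -0.01], [0, -0.11, 0], [0, -0.1, -0.01], [0, -0.11, 0], [0, -0.1, 0], [0, -0.11, 0], [0, -0.1, 0], [0, -0.11, 0.01], [0, -0.1, 0]], "turn": [[0, 0, 0], [0, 0, 0], [0, 0, 0], [0, 0, 0], [0, 0, 0], [0, 0, 0], [0, 0, 0], [0, 0, 0], [0, 0, 0], [0, 0, 0]], "hand": [0.05, 0.05, 0.05, 0.05, 0.05, 0.05, 0.05, 0.05, 0.05, 0.05]}}

```text
time_s: 37.25
position: [0.5374, 0.024, 0.3057]
tool_rot: [[-0.394, 0.652, 0.648], [0.919, 0.281, 0.276], [-0.002, 0.704, -0.71]]
ft_force: [-6.5, 0.8, 8.2]
grip_width: 0.0119
gripper_force: 31.7
```

Call:
{"api": "drive_tool", "payload": {"offset": [[0, -0.1, 0.01], [0, -0.1, 0.01], [0, -0.1, 0.01], [0, -0.1, 0.01], [0, 0, 0], [0, 0, 0], [0, 0, 0], [0, 0, 0], [0, 0, 0], [0, 0, 0]], "turn": [[0, 0, 0], [0, 0, 0], [0, 0, 0], [0, 0, 0], [0, 0, 0], [0, 0, 0], [0, 0, 0], [0, 0, 0], [0, 0, 0], [0, 0, 0]], "hand": [0.05, 0.05, 0.05, 0.05, 0.05, 0.05, 0.05, 0.05, 0.05, 0.05]}}

```text
time_s: 38.5
position: [0.5276, 0.02, 0.2929]
tool_rot: [[-0.395, 0.653, 0.647], [0.919, 0.282, 0.277], [-0.002, 0.703, -0.711]]
ft_force: [-14.4, -1.0, 9.8]
grip_width: 0.0118
gripper_force: 34.0
```

Call:
{"api": "drive_tool", "payload": {"offset": [[0, 0, -0.06], [0, -0.08, 0], [0, -0.08, 0], [0, -0.08, 0], [0, 0, 0], [0, 0, 0], [0, 0, 0], [0, 0, 0], [0, 0, 0], [0, 0, 0]], "turn": [[0, 0, 0], [0, 0, 0], [0, 0, 0], [0, 0, 0], [0, 0, 0], [0, 0, 0], [0, 0, 0], [0, 0, 0], [0, 0, 0], [0, 0, 0]], "hand": [0.05, 0.05, 0.05, 0.05, 0.05, 0.05, 0.05, 0.05, 0.05, 0.05]}}

```text
time_s: 39.75
position: [0.5198, 0.0169, 0.2853]
tool_rot: [[-0.395, 0.656, 0.644], [0.919, 0.28, 0.278], [0.002, 0.701, -0.713]]
ft_force: [9.2, 4.4, -9.1]
grip_width: 0.0111
gripper_force: 27.5
```

```bash
cat >> h.py <<'E'
def lidest():
    s=observe();R=np.array(s['tool_rot']);p=np.array(s['position']);d=((p-np.array([.5652,.0359,.3341])))
    d=np.array([d@f,d@u]);from scipy.optimize import minimize_scalar
    e=lambda t:np.hypot((handle(t)-handle(.805))@f-d[0],(handle(t)-handle(.805))@u-d[1])
    m=minimize_scalar(e,bounds=(.3,.85),method='bounded');print('lid',m.x,m.fun,'F tool',(R.T@s['ft_force']).round(1))
E
python3 -c "
from h import *
lidest()"
```

```text
lid 0.5588002427663584 0.0020487243036597107 F tool [ 0.4  0.9 13.7]
```

Call:
{"api": "drive_tool", "payload": {"offset": [[0, -0.05, 0.04], [0, -0.06, 0.01], [0, -0.06, 0.01], [0, 0, 0], [0, 0, 0], [0, 0, 0], [0, 0, 0], [0, 0, 0], [0, 0, 0], [0, 0, 0]], "turn": [[0, 0, 0], [0, 0, 0], [0, 0, 0], [0, 0, 0], [0, 0, 0], [0, 0, 0], [0, 0, 0], [0, 0, 0], [0, 0, 0], [0, 0, 0]], "hand": [0.05, 0.05, 0.05, 0.05, 0.05, 0.05, 0.05, 0.05, 0.05, 0.05]}}

```text
time_s: 41.0
position: [0.5168, 0.0155, 0.2803]
tool_rot: [[-0.395, 0.654, 0.645], [0.919, 0.281, 0.277], [-0.0, 0.702, -0.712]]
ft_force: [-6.1, 0.0, 3.4]
grip_width: 0.0113
gripper_force: 32.2
```

```bash
python3 -c "
from h import *
lidest()"
```

```text
lid 0.5372380839189982 0.001813018309406469 F tool [ 2.4 -1.6 -6.4]
```

Call:
{"api": "drive_tool", "payload": {"offset": [[0, -0.05, 0], [0, -0.05, 0], [0, -0.03, 0], [0, 0, 0], [0, 0, 0], [0, 0, 0], [0, 0, 0], [0, 0, 0], [0, 0, 0], [0, 0, 0]], "turn": [[0, 0, 0], [0, 0, 0], [0, 0, 0], [0, 0, 0], [0, 0, 0], [0, 0, 0], [0, 0, 0], [0, 0, 0], [0, 0, 0], [0, 0, 0]], "hand": [0.05, 0.05, 0.05, 0.05, 0.05, 0.05, 0.05, 0.05, 0.05, 0.05]}}

```text
time_s: 42.25
position: [0.5138, 0.0142, 0.276]
tool_rot: [[-0.395, 0.655, 0.645], [0.919, 0.28, 0.278], [0.001, 0.702, -0.712]]
ft_force: [6.4, 6.2, -4.8]
grip_width: 0.0112
gripper_force: 28.7
```

```bash
python3 -c "
from h import *
lidest()"
```

```text
lid 0.5183263030241825 0.0020647392750860953 F tool [3.1 2.5 9.3]
```

Call:
{"api": "drive_tool", "payload": {"offset": [[0, -0.03, 0.03], [0, -0.03, 0], [0, -0.03, 0], [0, 0, 0], [0, 0, 0], [0, 0, 0], [0, 0, 0], [0, 0, 0], [0, 0, 0], [0, 0, 0]], "turn": [[0, 0, 0], [0, 0, 0], [0, 0, 0], [0, 0, 0], [0, 0, 0], [0, 0, 0], [0, 0, 0], [0, 0, 0], [0, 0, 0], [0, 0, 0]], "hand": [0.05, 0.05, 0.05, 0.05, 0.05, 0.05, 0.05, 0.05, 0.05, 0.05]}}

```text
time_s: 43.5
position: [0.5125, 0.0136, 0.2738]
tool_rot: [[-0.395, 0.653, 0.646], [0.919, 0.28, 0.278], [0.0, 0.704, -0.71]]
ft_force: [1.8, 6.2, 2.3]
grip_width: 0.0108
gripper_force: 30.5
```

```bash
python3 - <<'E'
from h import *
import cv2
lidest()
for n in('scene','side'):cv2.imwrite(f'pics/{n}_l.png',get_image(n))
E
```

```text
lid 0.5092988823761497 0.001991371265242933 F tool [5.  4.5 1.3]
```

Call:
{"api": "drive_tool", "payload": {"offset": [[0, -0.03, 0], [0, -0.03, 0], [0, -0.03, 0], [0, 0, 0], [0, 0, 0], [0, 0, 0], [0, 0, 0], [0, 0, 0], [0, 0, 0], [0, 0, 0]], "turn": [[0, 0, 0], [0, 0, 0], [0, 0, 0], [0, 0, 0], [0, 0, 0], [0, 0, 0], [0, 0, 0], [0, 0, 0], [0, 0, 0], [0, 0, 0]], "hand": [0.05, 0.05, 0.05, 0.05, 0.05, 0.05, 0.05, 0.05, 0.05, 0.05]}}

```text
time_s: 44.85
position: [0.5117, 0.0131, 0.2731]
tool_rot: [[-0.395, 0.65, 0.65], [0.919, 0.279, 0.279], [0.0, 0.707, -0.707]]
ft_force: [17.0, 15.4, 4.1]
grip_width: 0.0108
gripper_force: 27.4
```

```bash
python3 - <<'E'
from h import *
lidest()
E
```

```text
lid 0.5053119602051889 0.0023855718108329858 F tool [ 7.5 18.2 12.4]
```

Force rises and motion stalls at a lid angle of about 0.51, so the rod is seated. Relieving most of the load, releasing and backing off.

Call:
{"api": "drive_tool", "payload": {"offset": [[0, 0.03, 0.03], [0, 0.02, 0.01], [0, 0, 0], [0, 0, 0], [0, 0, 0], [0, 0, -0.3], [0, 0, -0.5], [0, 0, -0.6], [0, 0, -0.6], [0, 0, -0.6]], "turn": [[0, 0, 0], [0, 0, 0], [0, 0, 0], [0, 0, 0], [0, 0, 0], [0, 0, 0], [0, 0, 0], [0, 0, 0], [0, 0, 0], [0, 0, 0]], "hand": [0.05, 0.05, 0.36, 0.36, 0.36, 0.36, 0.36, 0.36, 0.36, 0.36]}}

```text
time_s: 46.1
position: [0.4442, -0.0158, 0.3462]
tool_rot: [[-0.394, 0.654, 0.646], [0.919, 0.281, 0.276], [-0.001, 0.703, -0.712]]
ft_force: [-0.7, 0.5, 0.9]
grip_width: 0.0305
gripper_force: 0.0
```

```bash
python3 - <<'E'
from h import *
import cv2
st();sc=get_image('scene');sd=get_image('side')
o=np.zeros((600,800,3),np.uint8);o[:400,:400]=cv2.resize(sc[125:255,185:315],(400,400),interpolation=cv2.INTER_CUBIC);o[:400,400:]=cv2.resize(sd[100:260,190:350],(400,400),interpolation=cv2.INTER_CUBIC)
o[400:,:250]=cv2.resize(sc[250:350,90:215],(250,200));cv2.imwrite('pics/f.png',o)
for t in(.48,.52,.56,.6):
    P=[lidp(.24,.143,.045,t),lidp(.24,-.143,.045,t),lidp(.28,.066,.022,t),lidp(.28,-.066,.022,t)]
    print(t,((proj('scene',P)-[185,125])*3.077).round().tolist(),((proj('side',P)-[190,100])*2.5+[400,0]).round().tolist())
E
```

```text
46.1 [ 0.4442 -0.0158  0.3462] rot [[-0.394, 0.654, 0.646], [0.919, 0.281, 0.276], [-0.001, 0.703, -0.712]] F [-0.7  0.5  0.9] w 0.0305 gf 0.0 q [-44. -10. 102.  43.  73. -75.]
0.48 [[165.0, 46.0], [111.0, 252.0], [111.0, 92.0], [84.0, 186.0]] [[504.0, 116.0], [680.0, 188.0], [520.0, 147.0], [601.0, 182.0]]
0.52 [[170.0, 42.0], [117.0, 249.0], [116.0, 87.0], [89.0, 182.0]] [[508.0, 109.0], [684.0, 181.0], [524.0, 138.0], [605.0, 173.0]]
0.56 [[176.0, 39.0], [123.0, 246.0], [122.0, 83.0], [95.0, 177.0]] [[511.0, 102.0], [688.0, 173.0], [528.0, 129.0], [609.0, 164.0]]
0.6 [[182.0, 35.0], [129.0, 243.0], [127.0, 78.0], [101.0, 173.0]] [[515.0, 95.0], [692.0, 165.0], [532.0, 121.0], [613.0, 155.0]]
```

View pics/f.png

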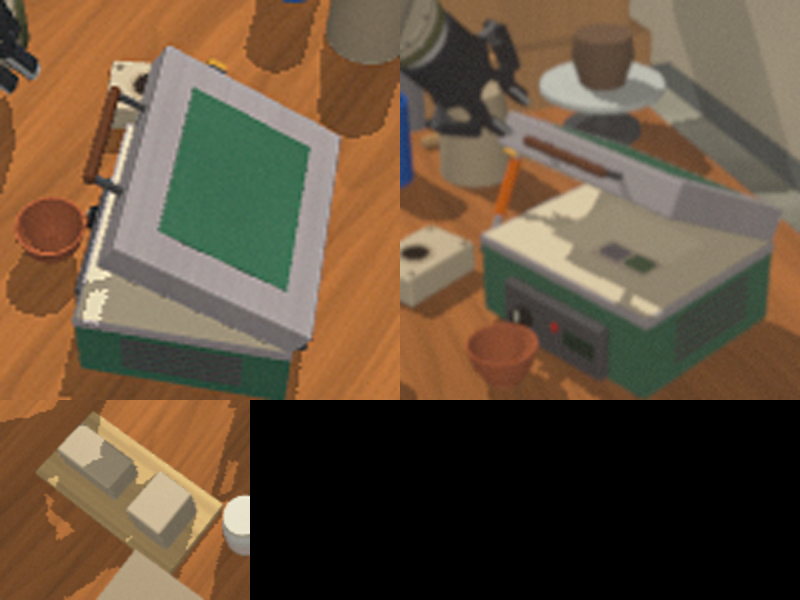

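The final view shows the lid at about 0.52 rad with the rod upright under its socket (lid corners (168,46) and (113,251) match the 0.52 prediction). The mould is flat on the board and the gripper is clear.

```bash
python3 -c "
from rig import env
print(env.close_job())"
```

```text
the job is handed in; nothing more can be done
None
```

The job is handed in: the mould lies flat on the clear part of the ware board, the prop rod is up at its stop, and the lid was lowered onto it to about 0.52 rad, its propped angle. The arm is clear, nothing else was moved on purpose, and the run took about 46 s. The rod end inside the socket was not directly visible, so "fully home" rests on the lid angle and on the lid stopping against about 18 N when pressed down.

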